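Set the rotary table to its zero line and clamp it

TASK

Turn the rotary table, pushing gently on a chuck jaw with the fingertips, until the index mark on its round platen lines up with the zero line of the fixed scale (the long, thick line in the middle). Then press the clamp lever all the way down so that the table is locked at zero. Grip and lift nothing, and leave the gauges and tools around it where they are.

Things in the scene. Friction and masses are not known exactly. Their poses are not given: they have to be found in the camera images.
- rotary_base: fixed base of the rotary table, a dark cast cylinder 240 mm across, 62 mm high, with a bright graduated ring on top. Bolted down by two lugs, 16 mm high, reaching 150 mm from the axis at its +x and -x sides. Origin on the granite at the upright turning axis; its +x axis points from there to the zero line, its +y axis to the clamp lever
- zero_line (a point): inner end of the zero line on the fixed graduated ring, 100 mm from the turning axis, 62.5 mm above the granite. The scale has dark lines every 10 degrees, to 60 degrees either side of zero: thin ones 7 mm long (12 mm at 30 and 60 degrees); the zero line in the middle is 19 mm long and 6 mm thick
- rotary (a joint): angle of the turning part (platen, chuck, jaws and bush) against the base, rad, growing counterclockwise seen from above; 0 when the index mark stands exactly at the zero line, 0.5 to 1.6 at the start. It turns either way with a drag of 0.3 Nm (about 5 N at a jaw), stays where it is left, and coasts a degree or so if pushed fast. It weighs 4 kg: meet a jaw at 3 cm/s or less, faster is a knock. With the clamp lever down a brake holds it
- index_mark (a point): outer end of the index mark, the one dark radial line on the bright turning platen (30 mm long, 6 mm wide), 99 mm from the turning axis, 68.5 mm above the granite. The platen is 198 mm across, its top 68 mm above the granite
- chuck_centre (a point): point on the turning axis at the face of the three-jaw chuck, 118 mm above the granite. The chuck is 125 mm across and turns with the platen; the jaws stand up from its face, and an aluminium bush 56 mm across is clamped between them, its top at 154 mm
- jaw1 (a point): point on top of the first dark chuck jaw, 146 mm above the granite (28 mm above the chuck face), 62 mm from the turning axis, 60 degrees counterclockwise from the index mark. Each jaw is 16 mm wide with flat upright sides parallel to the radius through its middle; the high part reaches from 46 to 74 mm from the axis, and a step 134 mm high from there in to 28 mm
- jaw2 (a point): the same point on the second jaw, 180 degrees from the index mark
- jaw3 (a point): the same point on the third jaw, 300 degrees counterclockwise (seen from above) from the index mark
- clamp_lever (a joint): angle by which the clamp lever has been pressed down, rad: 0 to 0.1 at the start, 0.95 at its stop. At value q the lever's arm stands 0.90 - q rad above level, so it is just below level when fully down. The brake bites from about 0.4 on; pressing then takes 10 to 18 N on the ball. At the stop it stays down by itself, and higher up it stays where it is left
- lever_axis (a point): centre of the lever's level axis in a housing on the base, 140 mm from the turning axis on the base's +y side, 62 mm above the granite. The lever points away from the turning axis and swings in the upright plane of the base's y axis; its ball moves down and outwards as it is pressed
- lever_ball (a point): centre of the black ball, 24 mm across, at the end of the clamp lever, 85 mm from the lever's axis; about 129 mm above the granite at the start, about 58 mm when fully down
- ring_gauge: bystander: plain steel ring gauge lying flat, 60 mm outside, 34 mm bore, 20 mm high; origin at the centre of its underside
- v_block: bystander: steel V-block, 60 x 50 mm, 45 mm high; origin at the centre of its underside
- chuck_key: bystander: T-handled chuck key lying flat, about 105 mm long, cross bar 110 mm, 14 mm high; origin on the table under its shaft
- plug_gauge: bystander: double-ended plug gauge lying flat, 101 mm long, 14 mm thick; origin on the table under its middle
- ref_sphere: bystander: white reference sphere (25 mm) on a steel post with a 48 mm round foot, 99 mm high; origin at the centre of its underside
- parallel_block: bystander: steel block 25 x 50 mm, 75 mm high, with rows of holes; origin at the centre of its underside
- micrometer: bystander: outside micrometer lying flat, about 150 mm long, 14 mm high; origin on the table inside its C-shaped frame
- square: bystander: engineer's square standing on its 70 x 18 mm stock, blade 100 mm high; origin under the middle of the stock

How it is judged:
By the outcome, as a careful person would: the job done as asked, in the order asked, and still so for the second after the job is handed in, with the robot touching nothing.
It also fails if it takes over 51 s, if anything falls off the work surface, if the arm or the gripper's body presses on something with over 40 N, if the wrist force passes 120 N, or if a joint passes its speed limit or range.

ROBOT

A 6-joint arm with a two-finger parallel gripper is mounted at the origin on the work surface. World frame = base frame: x ahead of the robot, y to its left, z up, the work surface at z = 0. Lengths are in mm, angles in rad, forces in N, time in s.
With the tool pointing down it reaches from about 300 to 775 mm from the base axis. Payload 14.6 kg.
Tool frame: the origin (TCP) lies between the finger pads; the fingertips stand 17 mm ahead of it and the grasp point (between the pads) lies 2 mm behind it (finger_overhang is the distance from the TCP to the fingertips, in mm); z points along the fingers, y is the direction in which the jaws open and shut (so a half turn about z gives the same grasp; the last joint's range is limited). The gripper opens to 85 mm and grips with 20 to 120 N. Pads are 22 mm wide; open, the fingers measure 114 mm over their backs; the gripper's body (76 mm by 85 mm) begins 54 mm behind the grasp point. The pads swing forward as they close: fully open they stand 13 mm farther back than shut.
Start: joints at [1.204, 0.3, 1.521, -0, 1.321, -0.067], TCP at [162.428, 525.458, 224.481] pointing down, gripper open.
Joint ranges: [-3.03, 3.03], [-0.79, 2.21], [0.23, 2.52], [-1.04, 4.18], [0, 3.07], [-2.55, 2.55]. Speed limits (rad/s): [2.22, 2.22, 2.57, 3.14, 3.14, 3.14].

INTERFACE

Orientations are given as a rotation vector (axis times angle).
In Python, from rig import read_state, camera, camera_params, finish_job, look_for, landmark_of, finger_overhang gives the robot as it stands. The module is installed in compiled form; this text tells all that it offers.
- The arm moves only by the tool send_rows, never from a script. Its argument "plan" is a list of rows, each a list of 2 entries, a list of its own where there are three numbers: the shift along the tool's x, y, z in cm, then the turn, a rotation vector about the tool's x, y, z in rad. A call has 1 to 12 rows; each row is the pose to reach, as a shift and turn from the pose commanded when the call began, along the tool's axes at that moment; what a row does not reach only later rows make up. A row lasts 1/12 s, in which the tool goes at most 41.7 mm and 7.16 degrees, less where a joint would pass 70% of its speed; a pose out of reach is approached as far as the arm can. A call with a gripper value outside its range is refused whole. "claw" is the opening in per cent of the stroke, from 0 (shut) to 100 (fully open), set as the call begins (left out, the last holds). The fingers move at their own pace and stop on an object; "force" is the grip in N (left out, the last holds). Time passes only in rows, so rows that repeat a pose let the fingers close. It gives the time, the measured TCP pose, the force and the opening at its end, in the units of the state.
- read_state(): the state, without advancing time (a new reading comes with each control period).
- camera(name): name is "scene" or "side" or "wrist"; returns the picture (420x560x3 uint8, blue, green, red); there is no depth.
- camera_params(name): a dict with "fx", "fy", "cx", "cy" (pixels), "world_to_cam" (4x4, takes a point from world to camera coordinates); the wrist camera has in their place "hand_eye" (4x4, takes a point from camera to tool coordinates, whose origin is the TCP and whose axes are the flange's). Camera axes: x right, y up, looking along -z (the intrinsics and any distortion apply to the point x, -y, -z); pixel columns grow to the right and rows downward; lengths in mm; the calibration is good to about 2 mm. The wrist camera is an equidistant fisheye: a pixel r from the principal point sees the ray r / f radians off the axis. A picture is of the moment at which its call begins: read the wrist's pose just before it. camera_params takes no time and is no camera call.
- finish_job(): hands the job in, once; it reports no verdict.
Trained networks look in the newest picture that a camera, given by its name, has taken for a name from the list of things; names that differ only in an ending like _2 or _b are one class to them, and where a whole thing is asked for, a point or a joint stands for the part that bears it (a point fixed in the world has none). Each returns a list of dicts, best first, with "p" (0 to 1); they miss things now and then, are a little off and sometimes report something else, mostly with a low value. They report only what shows in the picture. A call takes as long as a camera call.
- look_for(label, camera): "location" ([row, column] in pixels, amid what is visible of it).
- landmark_of(label, camera): "location" ([row, column] in pixels: a listed point, or the origin of a listed thing).
The state is a dict: "clock": time; "joint_pos": joint angles; "joint_vel": joint speeds; "tau": joint torques, N m; "eef_pos": TCP position; "tool_rot": TCP orientation; "force": force on the tool from outside, world axes, zero at the start; "torque": the same for the moment, N m; "opening": finger opening in mm.
Only numpy, scipy, OpenCV 4.12 (cv2) and the standard library are available. Lean on these libraries where they do the work, as an engineer would, in place of code of your own. Each camera call takes 0.05 s, during which the arm holds its last target.

## Working session

There is one attempt and no reset: what is moved stays moved. The work goes in short steps, Python scripts to look and compute and a tool call to move; the robot and the scene stay as the last step left them, time stands still between calls to the robot, and variables do not carry over. Pictures are saved under pics/ and viewed, and the job is handed in when it is done.

Besides the shell and the picture viewer there is one more tool, called after "Call:" as a command line: name --argument value ..., lists and objects as JSON in quotes. send_rows: Moves the arm, as the interface text tells. Its arguments: {"type":"object","properties":{"plan":{"type":"array"},"claw":{"type":"number"},"force":{"type":"number"}},"required":["plan"]}

```bash
mkdir -p pics; python3 - <<'E'
from rig import *
import cv2,numpy as np
s=read_state();print(s)
for n in["scene","side","wrist"]:
    cv2.imwrite(f"pics/{n}0.png",camera(n))
    p=camera_params(n);print(n,{k:np.round(v,3).tolist() if not isinstance(v,str) else v for k,v in p.items()})
    for l in ["zero_line","index_mark","chuck_centre","jaw1","jaw2","jaw3","lever_axis","lever_ball"]:
        r=landmark_of(l,n);print(l,[(np.round(q["location"]).tolist(),round(q["p"],2)) for q in r[:3]])
print(finger_overhang)
E
```

```text
{'clock': 0.0, 'joint_pos': array([ 1.20439504e+00,  3.00487996e-01,  1.52163776e+00,  1.45801796e-05,
        1.32068880e+00, -6.65901780e-02]), 'joint_vel': array([ 0.00081916, -0.00084043, -0.00073725, -0.00100907, -0.0014628 ,
       -0.0013754 ]), 'tau': array([-1.14394130e-03, -5.43498194e+01, -3.61788797e+01, -2.26933821e-04,
        4.03098558e-03,  1.21366776e-05]), 'eef_pos': array([162.33745295, 525.22349395, 223.88807335]), 'tool_rot': array([-4.69144641e-01, -3.10608571e+00,  1.86962940e-03]), 'force': array([-0.20113734,  1.00955468,  0.31299182]), 'torque': array([ 0.00111576, -0.01986439,  0.00826914]), 'opening': 85.0346773037363}
scene {'fx': 482.214, 'fy': 482.214, 'cx': 283.674, 'cy': 212.703, 'world_to_cam': [[-0.611, 0.791, 0.021, 335.423], [-0.444, -0.365, 0.818, 143.746], [0.655, 0.491, 0.575, -1680.068], [0.0, 0.0, 0.0, 1.0]]}
zero_line [([230.0, 236.0], 0.66)]
index_mark [([226.0, 282.0], 0.83)]
chuck_centre [([190.0, 252.0], 0.66), ([197.0, 259.0], 0.56), ([336.0, 384.0], 0.29)]
jaw1 [([180.0, 280.0], 0.84), ([195.0, 252.0], 0.8), ([177.0, 238.0], 0.63)]
ja
[... 512 characters left out ...]

index_mark [([212.0, 270.0], 0.68), ([195.0, 306.0], 0.25)]
chuck_centre [([221.0, 295.0], 0.61), ([180.0, 241.0], 0.57), ([320.0, 300.0], 0.46)]
jaw1 [([192.0, 304.0], 0.92), ([216.0, 271.0], 0.75)]
jaw2 [([192.0, 304.0], 0.92), ([216.0, 271.0], 0.75)]
jaw3 [([192.0, 304.0], 0.92), ([216.0, 271.0], 0.75)]
lever_axis [([211.0, 270.0], 0.71), ([210.0, 259.0], 0.58)]
lever_ball [([181.0, 243.0], 0.71)]
wrist {'fx': 325.192, 'fy': 325.192, 'cx': 287.212, 'cy': 208.001, 'hand_eye': [[0.0, 0.961, 0.276, 70.099], [1.0, -0.0, -0.001, -0.429], [-0.001, 0.276, -0.961, -149.084], [0.0, 0.0, 0.0, 1.0]]}
zero_line []
index_mark []
chuck_centre []
jaw1 []
jaw2 []
jaw3 []
lever_axis []
lever_ball []
17.0
```

View pics/scene0.png

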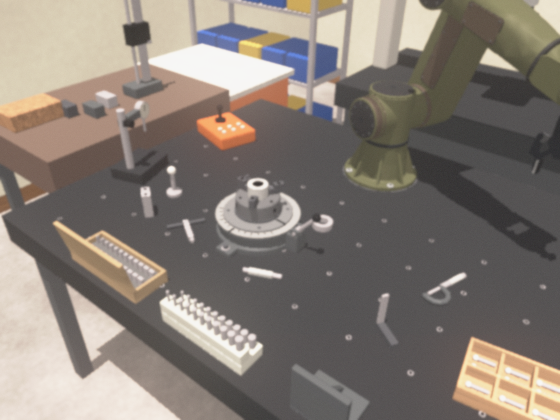

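View pics/side0.png

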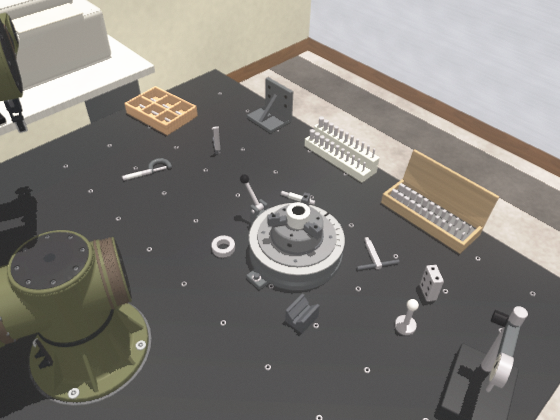

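View pics/wrist0.png

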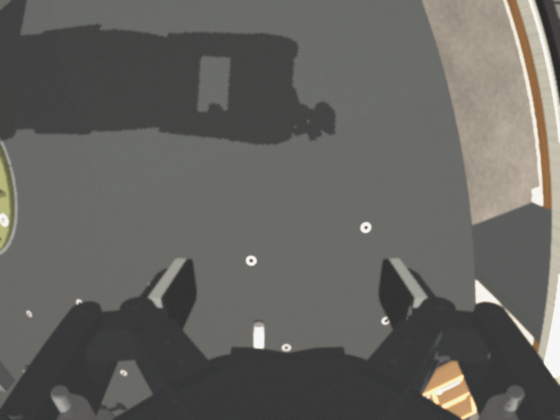

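```bash
python3 - <<'E'
import cv2
a=cv2.imread("pics/scene0.png")[140:270,170:350];cv2.imwrite("pics/scene0z.png",cv2.resize(a,None,fx=4.4,fy=4.4,interpolation=3))
a=cv2.imread("pics/side0.png")[140:310,190:390];cv2.imwrite("pics/side0z.png",cv2.resize(a,None,fx=3.5,fy=3.5,interpolation=3))
E
```

```text
(no output)
```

View pics/scene0z.png

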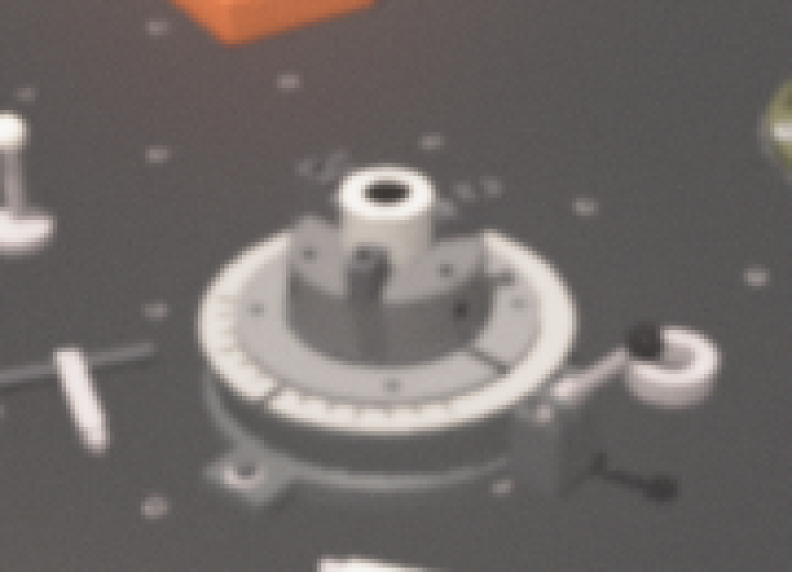

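View pics/side0z.png

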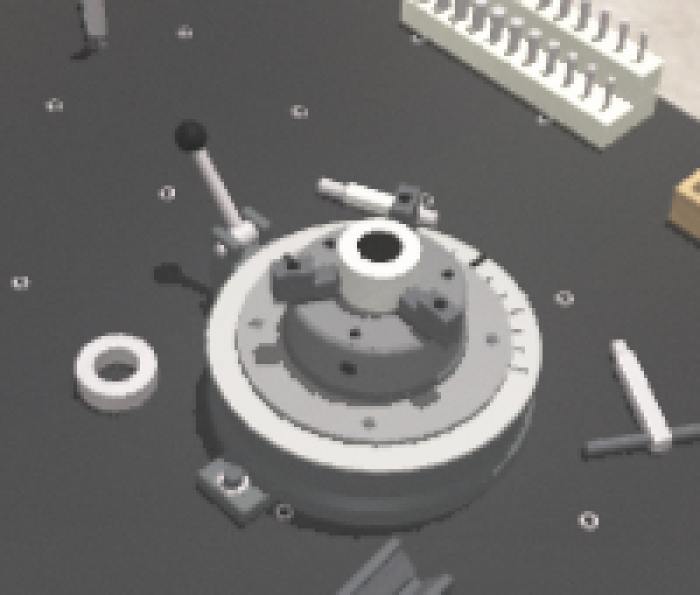

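```bash
cat > h.py <<'E'
from rig import *
import cv2,numpy as np
from scipy.optimize import least_squares
from scipy.spatial.transform import Rotation as R
def proj(n,P):
    p=camera_params(n);P=np.atleast_2d(P)
    if n=="wrist": raise 0
    c=P@p["world_to_cam"][:3,:3].T+p["world_to_cam"][:3,3]
    return np.c_[p["fx"]*c[:,0]/-c[:,2]+p["cx"],p["fy"]*-c[:,1]/-c[:,2]+p["cy"]]
def wrist_cam(st):
    H=camera_params("wrist")["hand_eye"];T=np.eye(4);T[:3,:3]=R.from_rotvec(st["tool_rot"]).as_matrix();T[:3,3]=st["eef_pos"]
    return T@H
def wproj(P,T):
    p=camera_params("wrist");P=np.atleast_2d(P);c=(P-T[:3,3])@T[:3,:3]
    v=np.c_[c[:,0],-c[:,1],-c[:,2]];th=np.arctan2(np.hypot(v[:,0],v[:,1]),v[:,2]);ph=np.arctan2(v[:,1],v[:,0])
    return np.c_[p["cx"]+p["fx"]*th*np.cos(ph),p["cy"]+p["fy"]*th*np.sin(ph)]
def wray(uv,T):
    p=camera_params("wrist");d=np.array(uv,float)-[p["cx"],p["cy"]];r=np.hypot(*d);th=r/p["fx"]
    v=np.array([np.sin(th)*d[0]/r,-np.sin(th)*d[1]/r,-np.cos(th)]);return T[:3,3],T[:3,:3]@v
def wplane(uv,T,z):
    o,d=wray(uv,T);return o+d*(z-o[2])/d[2]
def pol(r,a,z): return [r*np.cos(a),r*np.sin(a),z]
def pts(x,y,yaw,q,lq):
    L={"zero_line":pol(100,0,62.5),"index_mark":pol(99,q,68.5),"bush":[0,0,154],"jaw1":pol(62,q+np.pi/3,146),"jaw2":pol(62,q+np.pi,146),"jaw3":pol(62,q-np.pi/3,146),
    "lever_axis":[0,140,62],"lever_ball":[0,140+85*np.cos(.9-lq),62+85*np.sin(.9-lq)]}
    c,s=np.cos(yaw),np.sin(yaw)
    return {k:np.array([x+c*v[0]-s*v[1],y+s*v[0]+c*v[1],v[2]]) for k,v in L.items()}
E
python3 - <<'E'
from h import *
sc=lambda u,v:(170+u/4.4-.4,140+v/4.4-.4)
sd=lambda u,v:(190+u/3.5-.35,140+v/3.5-.35)
obs=[("scene","zero_line",sc(277,388)),("scene","index_mark",sc(508,372)),("scene","bush",sc(386,192)),("scene","lever_ball",sc(645,341)),
("side","zero_line",sd(474,265)),("side","bush",sd(380,246)),("side","lever_ball",sd(190,135)),("scene","jaw3",(252,195)),("side","jaw3",sd(437,300)),("side","jaw1",sd(300,262)) ]
def res(p,use):
    P=pts(*p);return np.concatenate([proj(n,P[k])[0]-uv for n,k,uv in use])
for use in(obs[:7],obs):
  for y0 in (0,1.5,3,-1.5):
    f=least_squares(res,[500,0,y0,1,.05],args=(use,),x_scale=[100,100,1,1,1]);print(f.cost,f.x.round(3))
  
P=pts(*f.x)
for k in P: print(k,P[k].round(),proj("scene",P[k]).round(),proj("side",P[k]).round())
E
```

```text
2.7336478039060728 [ 5.22737e+02 -1.15724e+02  1.00000e-02  1.52200e+00  2.70000e-02]
2.7336478039176653 [ 5.22737e+02 -1.15724e+02  1.00000e-02  1.52200e+00  2.70000e-02]
2.733647803901836 [ 5.22737e+02 -1.15724e+02  1.00000e-02  1.52200e+00  2.70000e-02]
2.7336478039043954 [ 5.22737e+02 -1.15724e+02  1.00000e-02  1.52200e+00  2.70000e-02]
387.47603787460616 [ 5.08442e+02 -1.25523e+02 -2.40000e-02  1.28500e+00  9.40000e-02]
387.4760378071583 [ 5.08442e+02 -1.25523e+02 -2.40000e-02  1.28500e+00  9.40000e-02]
387.4760378074708 [ 5.08442e+02 -1.25523e+02 -2.40000e-02  1.28500e+00  9.40000e-02]Traceback (most recent call last):
  File "<stdin>", line 10, in <module>
    return func(*args, **kwargs)
    result = trf(vector_fun.fun, vector_fun.jac, x0, f0, J0, lb, ub, ftol, xtol,
                 gtol, max_nfev, x_scale, loss_function, tr_solver,
                 tr_options.copy(), verbose, callback=callback_wrapped)
    return trf_no_bounds(
        fun, jac, x0, f0, J0, ftol, xtol, gtol, max_nfev, x_scale,
        loss_function, tr_solver, tr_options, verbose, callback=callback)
    f_new = fun(x_new)
    self._update_fun()
    ~~~~~~~~~~~~~~~~^^
    self.f = self.fun_wrapped(xp_copy(self.x))
             ~~~~~~~~~~~~~~~~^^^^^^^^^^^^^^^^^
    return np.atleast_1d(self.fun(x))
                         ~~~~~~~~^^^
    return self.f(x, *self.args, **self.kwargs)
           ~~~~~~^^^^^^^^^^^^^^^^^^^^^^^^^^^^^^
  File "<stdin>", line 7, in res
  File "h.py", line 6, in proj
    p=camera_params(n);P=np.atleast_2d(P)
ValueError: time passes only in moves, steps and waits
```

```bash
cat >> h.py <<'E'
_c={}
def _cp(n):
    import rig
    if n not in _c:_c[n]=rig.camera_params(n)
    return _c[n]
camera_params=_cp
def azR(az):
    x=np.array([np.cos(az),np.sin(az),0]);z=np.array([0,0,-1.]);return np.c_[x,np.cross(z,x),z]
def rel(st,pos,az):
    R0=R.from_rotvec(st["tool_rot"]).as_matrix()
    return ((np.array(pos)-st["eef_pos"])@R0/10).round(2).tolist(), R.from_matrix(R0.T@azR(az)).as_rotvec().round(3).tolist()
def save(n,name,box=None,k=1):
    a=camera(n)
    if box: a=a[box[1]:box[3],box[0]:box[2]]
    cv2.imwrite("pics/"+name+".png",cv2.resize(a,None,fx=k,fy=k,interpolation=3))
E
python3 - <<'E'
from h import *
s=read_state();print(s["clock"])
B=[522.7,-115.7,.01,1.522,.027]
P=pts(*B)
for k in P: print(k,P[k].round(),proj("scene",P[k]).round(),proj("side",P[k]).round())
print(rel(s,[446,-121,270],np.radians(58)))
E
```

```text
1.35
zero_line [ 623. -115.   62.] [[233. 228.]] [[324. 215.]]
index_mark [527. -17.  68.] [[284. 223.]] [[271. 212.]]
bush [ 523. -116.  154.] [[257. 183.]] [[299. 209.]]
jaw1 [470. -83. 146.] [[278. 182.]] [[273. 215.]]
jaw2 [ 520. -178.  146.] [[241. 178.]] [[317. 226.]]
jaw3 [578. -87. 146.] [[252. 198.]] [[306. 195.]]
lever_axis [521.  24.  62.] [[298. 230.]] [[259. 207.]]
lever_ball [521.  79. 127.] [[316. 218.]] [[244. 178.]]
([-46.18, -53.39, -4.55], [-0.0, -0.0, 1.829])
```

Call:
send_rows --plan '[[[-3.8,-4.4,-2],[0,0,0.12]],[[-7.7,-8.9,-3],[0,0,0.24]],[[-11,-12.8,-4],[0,0,0.35]],[[-13.5,-15.6,-4.5],[0,0,0.47]],[[-16,-18.5,-4.5],[0,0,0.59]],[[-18.5,-21.4,-4.5],[0,0,0.71]],[[-21,-24.3,-4.5],[0,0,0.83]],[[-23.5,-27.2,-4.5],[0,0,0.95]],[[-26,-30,-4.5],[0,0,1.06]],[[-28.5,-33,-4.5],[0,0,1.18]],[[-31,-35.9,-4.5],[0,0,1.3]],[[-33.5,-38.8,-4.5],[0,0,1.42]]]' --claw 0 --force 20

```text
clock: 2.35
eef_pos: [361.1, 69.8, 269.9]
tool_rot: [2.386, 2.043, 0.002]
force: [0.7, 0.9, 0.2]
opening: 0.3
```

```bash
python3 - <<'E'
from h import *
s=read_state();print(s["clock"],s["eef_pos"],s["opening"],s["joint_pos"].round(2))
print(rel(s,[446,-121,270],np.radians(58)))
E
```

```text
2.35 [361.14002104  69.76907985 269.87929851] 0.29553399268296326 [ 0.09 -0.16  1.91  0.    1.39  0.25]
([-17.54, 11.33, -0.01], [0.001, -0.001, 0.404])
```

Call:
send_rows --plan '[[[-3,1.9,0],[0,0,0.1]],[[-6,3.8,0],[0,0,0.2]],[[-9,5.7,0],[0,0,0.3]],[[-12,7.6,0],[0,0,0.4]],[[-15,9.5,0],[0,0,0.404]],[[-17.5,11.3,0],[0,0,0.404]],[[-17.5,11.3,0],[0,0,0.404]]]'

```text
clock: 2.93
eef_pos: [447.9, -121.8, 268.9]
tool_rot: [2.746, 1.526, -0.001]
force: [0.2, 0.1, -0.1]
opening: -0.6
```

```bash
python3 - <<'E'
from h import *
s=read_state();print(s["clock"],s["eef_pos"],s["opening"],s["joint_pos"].round(2))
T=wrist_cam(s);save("wrist","w1")
save("side","s1",(150,100,430,310),2.8)
P=pts(522.7,-115.7,.01,1.522,.027)
for k in P: print(k,wproj(P[k],T).round(1))
for t in (4,17,30): print(t,proj("side",s["eef_pos"]-[0,0,t]),proj("scene",s["eef_pos"]-[0,0,t]),wproj(s["eef_pos"]-[0,0,t],T))
E
```

```text
2.9333 [ 447.8859958  -121.79761287  268.947337  ] -0.5650325640110133 [-0.34  0.07  1.69 -0.    1.38  0.21]
zero_line [[415.2  97. ]]
index_mark [[298.   60.9]]
bush [[360.4 148.8]]
jaw1 [[285.2 146.4]]
jaw2 [[388.3 208.9]]
jaw3 [[394.9  87.6]]
lever_axis [[273.5  34. ]]
lever_ball [[239.  -26.5]]
4 [[278.52807885 191.23248716]] [[272.85299977 135.94951829]] [[287.27746025 255.85305356]]
17 [[278.4208518  195.61900156]] [[272.81251204 140.32998561]] [[287.26452422 246.14558822]]
30 [[278.31538483 199.9335131 ]] [[272.77248646 144.66045165]] [[287.25320274 237.65048665]]
```

View pics/w1.png

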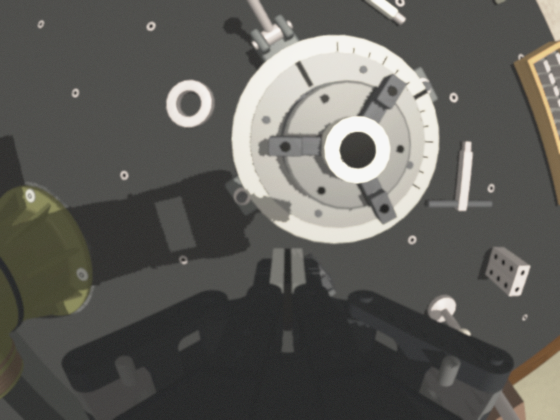

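View pics/s1.png

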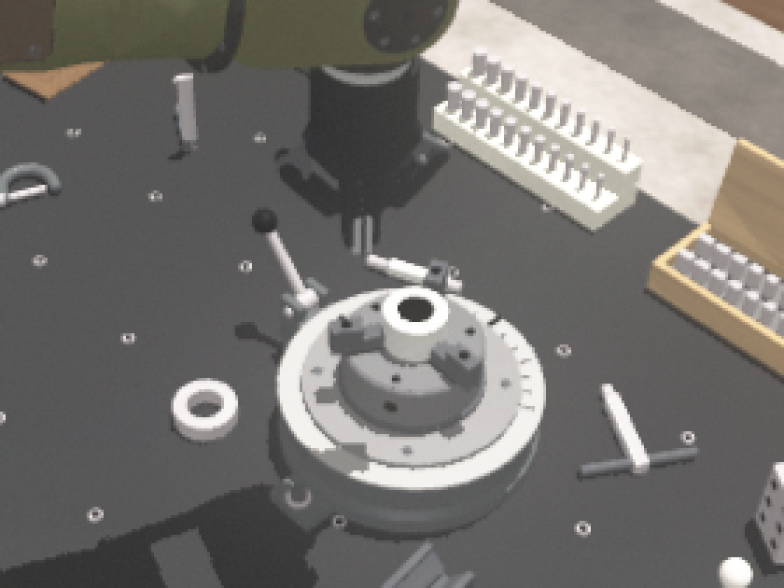

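```bash
python3 - <<'E'
import cv2
a=cv2.imread("pics/w1.png")[25:250,225:445];cv2.imwrite("pics/w1z.png",cv2.resize(a,None,fx=2.6,fy=2.6,interpolation=3))
E
```

```text
(no output)
```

View pics/w1z.png

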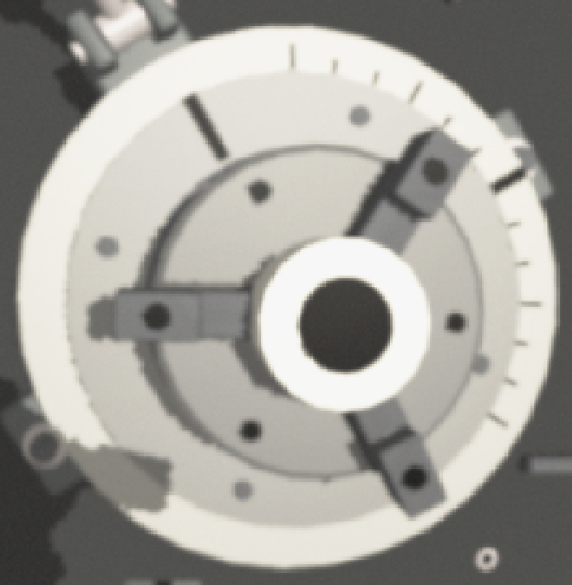

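```bash
python3 - <<'E'
from h import *
s=read_state();T=wrist_cam(s)
m=lambda u,v:np.array([225+u/2.6-.3,25+v/2.6-.3])
obs={"zero_line":m(493,188),"index_mark":m(190,97),"bush":m(346,325),"jaw1":m(156,317),"jaw2":m(416,478),"jaw3":m(435,172)}
for use in (list(obs)[:3],list(obs)):
    g=lambda p:np.concatenate([wproj(pts(*p,.03)[k],T)[0]-obs[k] for k in use])
    f=least_squares(g,[522,-115,0,1.5],x_scale=[100,100,1,1]);print(f.x.round(3),f.fun.round(1))
E
```

```text
[ 5.19524e+02 -1.12294e+02  1.70000e-02  1.50500e+00] [-0.6  0.3 -0.3 -0.6  0.7  0.2]
[ 5.19332e+02 -1.12194e+02  1.60000e-02  1.50600e+00] [-0.8  0.4 -0.5 -0.6  0.4  0.2 -1.6  0.1  0.9  1.8  1.6 -1.7]
```

```bash
cat >> h.py <<'E'
BX,BY=520,-113
def fp(th,d,z=143,r=62):
    return [BX+r*np.cos(th)-d*np.sin(th),BY+r*np.sin(th)+d*np.cos(th),z]
E
python3 - <<'E'
from h import *
s=read_state();print(s["clock"])
th=2.569
print(rel(s,fp(th,40),th-np.pi/2))
E
```

```text
3.0333
([0.45, -0.32, 12.61], [-0.001, 0.0, 0.018])
```

Call:
send_rows --plan '[[[0.2,-0.2,2.5],[0,0,0.018]],[[0.45,-0.32,5],[0,0,0.018]],[[0.45,-0.32,7.5],[0,0,0.018]],[[0.45,-0.32,10],[0,0,0.018]],[[0.45,-0.32,12],[0,0,0.018]],[[0.45,-0.32,12.6],[0,0,0.018]],[[0.45,-0.32,12.6],[0,0,0.018]]]'

```text
clock: 3.62
eef_pos: [445.7, -111.5, 142.8]
tool_rot: [-2.755, -1.507, 0.002]
force: [-0.5, -0.7, 0.2]
opening: -0.1
```

```bash
python3 - <<'E'
from h import *
s=read_state();print(s["clock"],s["force"],s["eef_pos"],fp(2.569,40))
th=2.569
T=wrist_cam(s);save("wrist","w2");save("side","s2",(210,150,390,285),4)
save("scene","c2",(170,120,350,255),4)
print(rel(s,fp(th,17),th-np.pi/2))
E
```

```text
3.6167 [-0.51172036 -0.70035436  0.19549296] [ 445.73130468 -111.54853832  142.80914327] [np.float64(446.216538163398), np.float64(-113.02755733471409), 143]
([2.2, 0.13, -0.02], [-0.002, 0.0, 0.003])
```

View pics/w2.png

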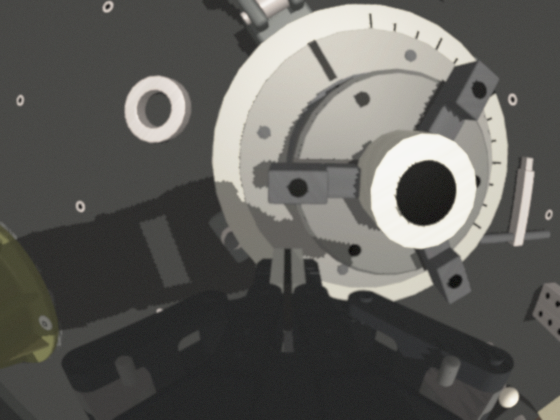

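View pics/s2.png

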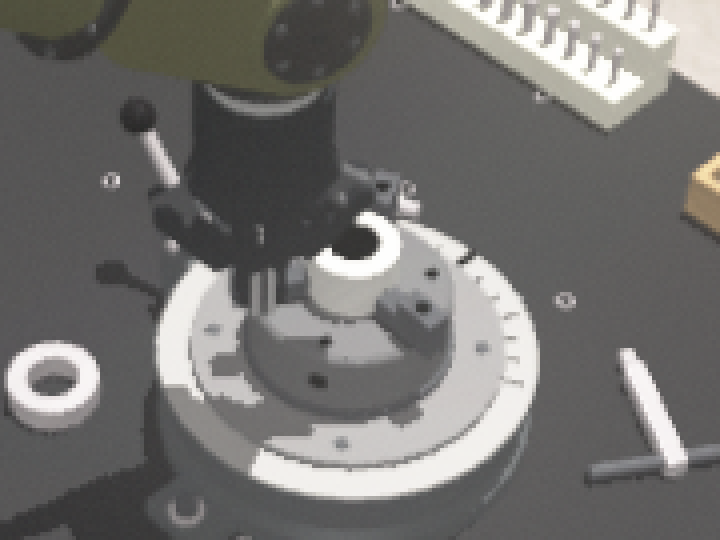

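Call:
send_rows --plan '[[[0.25,0,0],[0,0,0]],[[0.5,0.05,0],[0,0,0]],[[0.75,0.1,0],[0,0,0]],[[1.0,0.1,0],[0,0,0]],[[1.2,0.1,0],[0,0,0]],[[1.4,0.1,0],[0,0,0]],[[1.6,0.1,0],[0,0,0]],[[1.75,0.1,0],[0,0,0]],[[1.9,0.1,0],[0,0,0]],[[2.05,0.1,0],[0,0,0]],[[2.2,0.1,0],[0,0,0]],[[2.35,0.1,0],[0,0,0]]]'

```text
clock: 4.77
eef_pos: [460.0, -93.2, 143.5]
tool_rot: [-2.757, -1.506, -0.0]
force: [-0.5, -0.5, 0.5]
opening: -0.4
```

```bash
python3 - <<'E'
from h import *
s=read_state();print(s["clock"],s["force"],s["eef_pos"])
T=wrist_cam(s);save("wrist","w3")
E
```

```text
4.7667 [-0.52997648 -0.4965091   0.50008266] [459.96917705 -93.17808174 143.48441333]
```

View pics/w3.png

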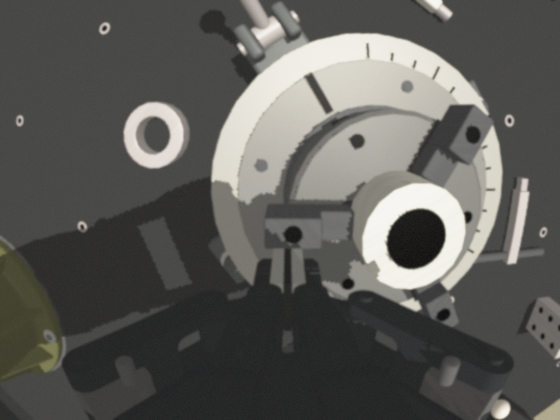

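```bash
cat >> h.py <<'E'
def sweep(th0,n=12,step=2.0,d=17,r=62,z=143):
    s=read_state();u=np.array([np.cos(th0),np.sin(th0)]);e=s["eef_pos"][:2]-[BX,BY]
    print("now r,d",e@u,e@[-u[1],u[0]],"force",s["force"],"z",s["eef_pos"][2])
    out=[]
    for i in range(1,n+1):
        th=th0-np.radians(step)*i;p,w=rel(s,fp(th,d,z,r),th-np.pi/2);out.append([np.round(p,2).tolist(),[0,0,round(w[2],3)]])
    print(out)
E
python3 -c "
from h import *
sweep(2.569,d=17)"
```

```text
now r,d 61.19322787598287 15.69769221983306 force [ 0.15118224 -0.36936675  0.07214199] z 143.4942390292466
[[[0.09, -0.14, 0.05], [0, 0, 0.037]], [[0.31, -0.18, 0.05], [0, 0, 0.071]], [[0.53, -0.22, 0.05], [0, 0, 0.106]], [[0.75, -0.26, 0.05], [0, 0, 0.141]], [[0.97, -0.28, 0.05], [0, 0, 0.176]], [[1.2, -0.3, 0.05], [0, 0, 0.211]], [[1.42, -0.31, 0.05], [0, 0, 0.246]], [[1.65, -0.31, 0.05], [0, 0, 0.281]], [[1.87, -0.3, 0.05], [0, 0, 0.316]], [[2.09, -0.28, 0.05], [0, 0, 0.351]], [[2.32, -0.26, 0.05], [0, 0, 0.386]], [[2.54, -0.23, 0.05], [0, 0, 0.421]]]
```

Call:
send_rows --plan '[[[0.15,-0.08,0.05],[0,0,0.035]],[[0.31,-0.18,0.05],[0,0,0.07]],[[0.53,-0.22,0.05],[0,0,0.106]],[[0.75,-0.26,0.05],[0,0,0.141]],[[0.97,-0.28,0.05],[0,0,0.176]],[[1.2,-0.3,0.05],[0,0,0.211]],[[1.42,-0.31,0.05],[0,0,0.246]],[[1.65,-0.31,0.05],[0,0,0.281]],[[1.87,-0.3,0.05],[0,0,0.316]],[[2.09,-0.28,0.05],[0,0,0.351]],[[2.32,-0.26,0.05],[0,0,0.386]],[[2.54,-0.23,0.05],[0,0,0.421]]]'

```text
clock: 5.82
eef_pos: [471.7, -70.6, 143.0]
tool_rot: [3.012, 0.894, -0.0]
force: [-0.0, 0.1, -0.4]
opening: -0.2
```

```bash
python3 -c "
from h import *
save('wrist','w4')
sweep(2.569-np.radians(24),d=17)"
```

```text
now r,d 61.99121120418288 16.876302607550965 force [-1.08919356 -0.07284135 -0.24736127] z 142.99639402871196
[[[0.2, -0.06, -0.0], [0, 0, 0.03]], [[0.42, -0.11, -0.0], [0, 0, 0.065]], [[0.64, -0.15, -0.0], [0, 0, 0.1]], [[0.87, -0.18, -0.0], [0, 0, 0.135]], [[1.09, -0.21, -0.0], [0, 0, 0.17]], [[1.31, -0.22, -0.0], [0, 0, 0.205]], [[1.54, -0.24, -0.0], [0, 0, 0.24]], [[1.76, -0.24, -0.0], [0, 0, 0.275]], [[1.99, -0.23, -0.0], [0, 0, 0.309]], [[2.21, -0.22, -0.0], [0, 0, 0.344]], [[2.43, -0.2, -0.0], [0, 0, 0.379]], [[2.66, -0.17, 0.0], [0, 0, 0.414]]]
```

View pics/w4.png

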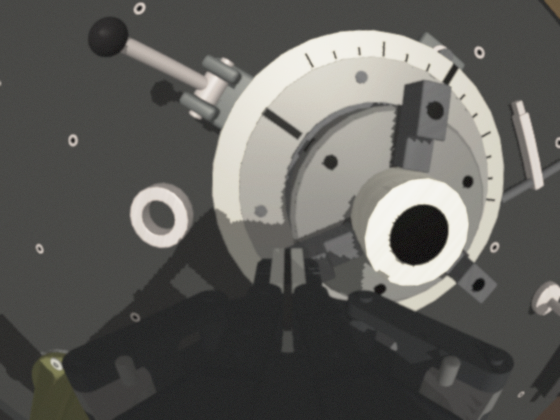

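```bash
cat >> h.py <<'E'
def fitw(obs,T,x0=(520,-113,.017,1.0),lq=.03):
    g=lambda p:np.concatenate([wproj(pts(*p,lq)[k],T)[0]-obs[k] for k in obs])
    f=least_squares(g,x0,x_scale=[100,100,1,1]);print(f.x.round(3),f.fun.round(1));return f.x
E
python3 - <<'E'
from h import *
s=read_state();T=wrist_cam(s);print(s["clock"])
fitw({"zero_line":(445,83),"index_mark":(265,111),"bush":(419,236)},T)
P=pts(520,-113,.017,1.5,.03);print({k:wproj(P[k],T).round() for k in P})
save("side","s4",(210,150,390,285),4);save("scene","c4",(170,120,350,255),4)
E
```

```text
5.8667
[ 5.20226e+02 -1.15619e+02  1.10000e-02  1.50200e+00] [-0.9  1.1 -1.  -0.7  1.3 -0. ]
{'zero_line': array([[441.,  82.]]), 'index_mark': array([[260., 109.]]), 'bush': array([[416., 234.]]), 'jaw1': array([[297., 276.]]), 'jaw2': array([[478., 285.]]), 'jaw3': array([[432., 104.]]), 'lever_axis': array([[207.,  89.]]), 'lever_ball': array([[102.,  40.]])}
```

View pics/s4.png

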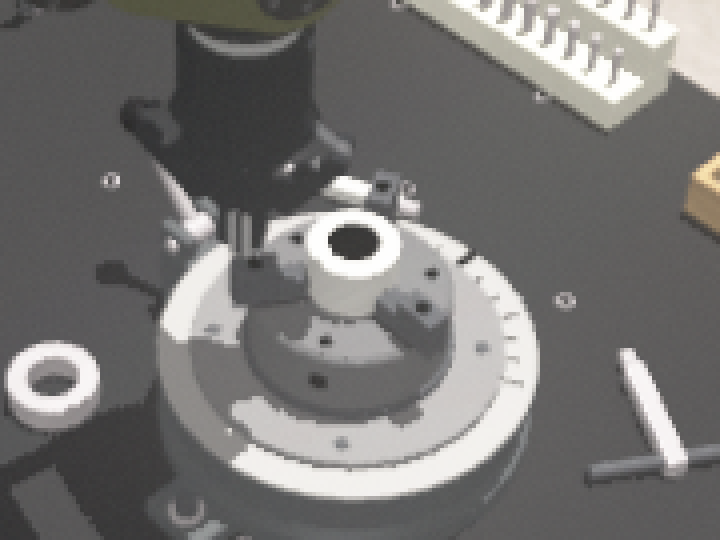

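View pics/c4.png

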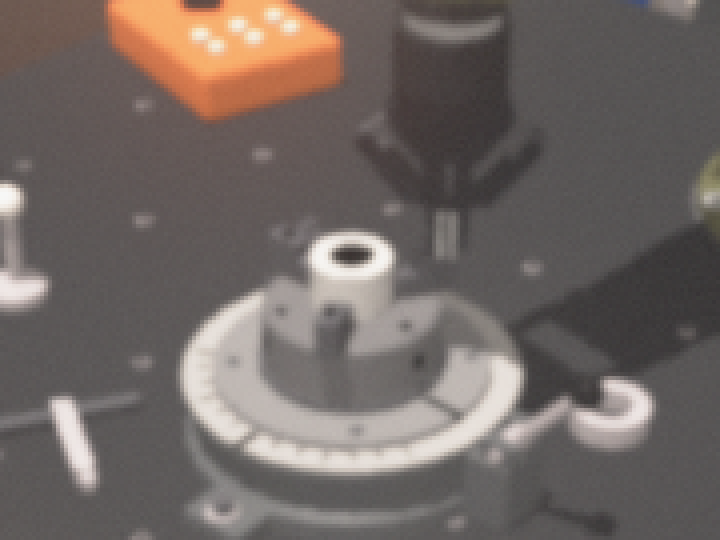

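```bash
python3 - <<'E'
from h import *
s=read_state()
for z in range(110,200,10):
    q=s["eef_pos"].copy();q[2]=z;print(z,proj("scene",q).round(1),(proj("scene",q)-[170,120])*4,(proj("side",q)-[210,150])*4)
print(s["opening"],finger_overhang)
import rig;print(rig.finger_overhang() if callable(rig.finger_overhang) else rig.finger_overhang)
E
```

```text
110 [[281.4 194.8]] [[445.4873199  299.02542765]] [[239.57539573 290.37810342]]
120 [[281.4 191.7]] [[445.7551259  286.91265391]] [[239.67384424 279.02174639]]
130 [[281.5 188.7]] [[446.02524464 274.69527567]] [[239.77342005 267.53535034]]
140 [[281.6 185.6]] [[446.29770621 262.371932  ]] [[239.87414266 255.91666881]]
150 [[281.6 182.5]] [[446.57254123 249.9412383 ]] [[239.97603197 244.16340334]]
160 [[281.7 179.4]] [[446.84978084 237.40178572]] [[240.07910838 232.2732019 ]]
170 [[281.8 176.2]] [[447.12945673 224.75214065]] [[240.18339277 220.24365732]]
180 [[281.9 173. ]] [[447.41160117 211.99084419]] [[240.28890648 208.07230568]]
190 [[281.9 169.8]] [[447.69624699 199.11641155]] [[240.39567139 195.75662465]]
0.4706864256624468 17.0
17.0
```

```bash
sed -i 's/^BX,BY=.*/BX,BY=520,-114/' h.py; python3 - <<'E'
from h import *
s=read_state();print(s["clock"])
th=2.569
print(rel(s,fp(th,40,165),th-np.pi/2));print(rel(s,fp(th,40,121),th-np.pi/2))
E
```

```text
5.9667
([-4.51, 2.23, -2.2], [-0.0, 0.0, -0.418])
([-4.51, 2.23, 2.2], [-0.0, 0.0, -0.418])
```

Call:
send_rows --plan '[[[0,0,-2.2],[0,0,0]],[[-1.2,0.4,-2.2],[0,0,-0.1]],[[-2.5,1.1,-2.2],[0,0,-0.2]],[[-3.7,1.8,-2.2],[0,0,-0.3]],[[-4.5,2.2,-2.2],[0,0,-0.4]],[[-4.5,2.2,-2.2],[0,0,-0.418]],[[-4.5,2.2,-1],[0,0,-0.418]],[[-4.5,2.2,0.2],[0,0,-0.418]],[[-4.5,2.2,1.2],[0,0,-0.418]],[[-4.5,2.2,1.8],[0,0,-0.418]],[[-4.5,2.2,2.2],[0,0,-0.418]],[[-4.5,2.2,2.2],[0,0,-0.418]]]'

```text
clock: 6.97
eef_pos: [445.9, -113.5, 120.3]
tool_rot: [-2.759, -1.501, 0.001]
force: [-0.8, -0.0, 0.1]
opening: -0.4
```

```bash
python3 - <<'E'
from h import *
s=read_state();print(s["clock"],s["force"],s["eef_pos"])
save("side","s5",(210,150,390,285),4);save("scene","c5",(170,120,350,255),4)
th=2.569
print(rel(s,fp(th,15,121),th-np.pi/2))
E
```

```text
6.9667 [-0.75041356 -0.0162024   0.12332379] [ 445.89158282 -113.46130751  120.34452005]
([2.47, 0.05, -0.07], [-0.001, 0.0, -0.002])
```

View pics/s5.png

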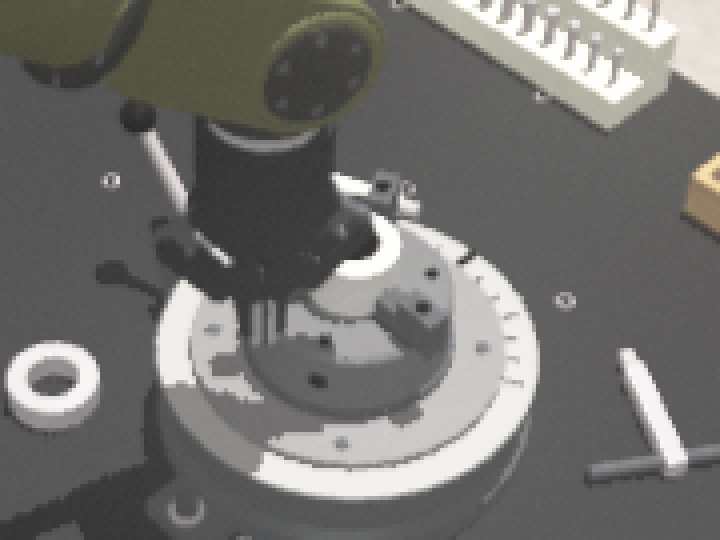

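View pics/c5.png

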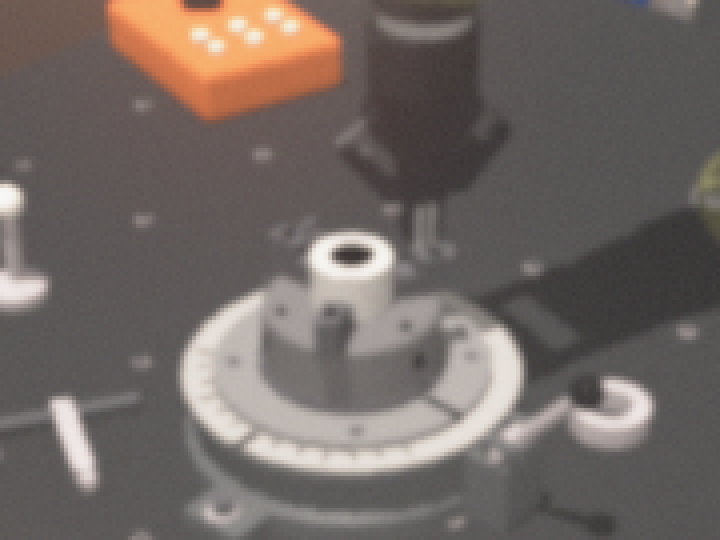

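```bash
python3 - <<'E'
from h import *
s=read_state()
for z in range(90,200,15):
    q=s["eef_pos"].copy();q[2]=z;print(z,(proj("scene",q)-[170,120])*4,(proj("side",q)-[210,150])*4)
R0=azR(2.569-np.pi/2)
for yy in(45,60,-45,-60):
  for z in (160,180,200,220): 
    q=s["eef_pos"]+R0@[0,yy,0];q[2]=z;print(yy,z,q.round(),((proj("scene",q)-[170,120])*4).round(),((proj("side",q)-[210,150])*4).round())
E
```

```text
90 [[419.58329587 286.79391753]] [[257.5102427 372.8351312]]
105 [[419.81007691 269.15798779]] [[257.81700627 356.18215553]]
120 [[420.03970262 251.30083895]] [[258.12915927 339.23660888]]
135 [[420.27222685 233.2182824 ]] [[258.446845  321.9907128]]
150 [[420.50770484 214.9060231 ]] [[258.77021185 304.43641063]]
165 [[420.74619322 196.3596562 ]] [[259.09941361 286.56535493]]
180 [[420.98775011 177.57466352]] [[259.43460963 268.36889432]]
195 [[421.23243509 158.54640982]] [[259.77596515 249.83805943]]
45 160 [ 484. -138.  160.] [[359. 212.]] [[336. 283.]]
45 180 [ 484. -138.  180.] [[359. 187.]] [[337. 258.]]
45 200 [ 484. -138.  200.] [[359. 162.]] [[338. 234.]]
45 220 [ 484. -138.  220.] [[359. 136.]] [[340. 208.]]
60 160 [ 497. -146.  160.] [[339. 216.]] [[361. 279.]]
60 180 [ 497. -146.  180.] [[338. 190.]] [[363. 255.]]
60 200 [ 497. -146.  200.] [[338. 165.]] [[364. 230.]]
60 220 [ 497. -146.  220.] [[337. 139.]] [[366. 205.]]
-45 160 [408. -89. 160.] [[481. 193.]] [[181. 303.]]
-45 180 [408. -89. 180.] [[482. 168.]] [[181. 278.]]
-45 200 [408. -89. 200.] [[483. 143.]] [[180. 254.]]
-45 220 [408. -89. 220.] [[483. 117.]] [[180. 228.]]
-60 160 [396. -81. 160.] [[501. 190.]] [[155. 306.]]
-60 180 [396. -81. 180.] [[502. 165.]] [[155. 282.]]
-60 200 [396. -81. 200.] [[503. 140.]] [[154. 257.]]
-60 220 [396. -81. 220.] [[504. 114.]] [[153. 231.]]
```

Call:
send_rows --plan '[[[0.25,-0.1,-0.3],[0,0,0]],[[0.5,-0.2,-0.5],[0,0,0]],[[0.75,-0.3,-0.5],[0,0,0]],[[1.0,-0.3,-0.5],[0,0,0]],[[1.25,-0.3,-0.5],[0,0,0]],[[1.5,-0.3,-0.5],[0,0,0]],[[1.7,-0.3,-0.5],[0,0,0]],[[1.9,-0.3,-0.5],[0,0,0]],[[2.1,-0.3,-0.5],[0,0,0]],[[2.3,-0.3,-0.5],[0,0,0]],[[2.5,-0.3,-0.5],[0,0,0]],[[2.7,-0.3,-0.5],[0,0,0]]]'

```text
clock: 8.07
eef_pos: [457.6, -89.6, 125.8]
tool_rot: [-2.759, -1.501, 0.003]
force: [-7.1, -4.8, 3.2]
opening: 0.1
```

```bash
python3 -c "
from h import *
print(read_state()['clock'])
save('wrist','w6');save('side','s6',(210,150,390,285),4)
sweep(2.569,d=13,r=65,z=126)"
```

```text
8.0667
now r,d 65.57619453869624 12.922595304159643 force [-3.9008434  -0.28085075  1.76031939] z 125.81343524526025
[[[0.22, 0.02, -0.02], [0, 0, 0.034]], [[0.45, -0.02, -0.02], [0, 0, 0.068]], [[0.68, -0.04, -0.02], [0, 0, 0.103]], [[0.91, -0.06, -0.02], [0, 0, 0.138]], [[1.14, -0.07, -0.02], [0, 0, 0.173]], [[1.37, -0.07, -0.02], [0, 0, 0.208]], [[1.6, -0.07, -0.02], [0, 0, 0.243]], [[1.83, -0.05, -0.02], [0, 0, 0.278]], [[2.06, -0.03, -0.02], [0, 0, 0.313]], [[2.29, 0.0, -0.02], [0, 0, 0.348]], [[2.52, 0.04, -0.02], [0, 0, 0.383]], [[2.75, 0.09, -0.02], [0, 0, 0.418]]]
```

View pics/w6.png

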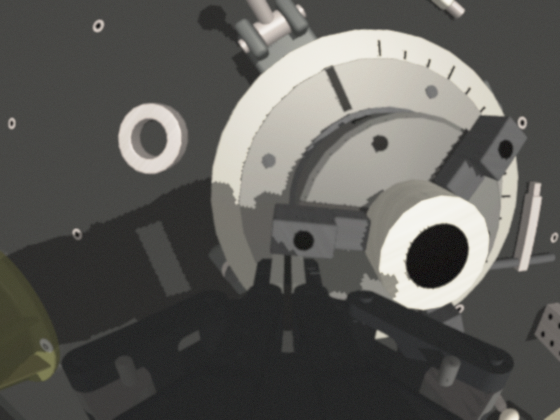

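View pics/s6.png

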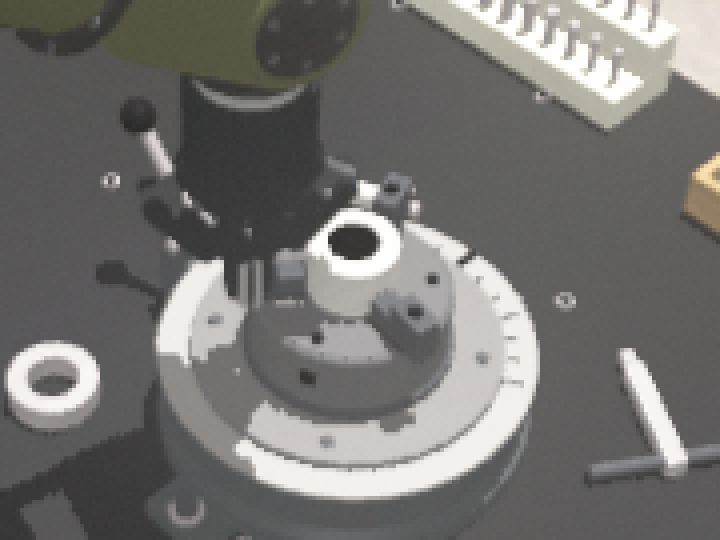

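```bash
python3 -c "
from h import *
sweep(2.475,d=19,r=64,z=126)"
```

```text
now r,d 64.07375631040546 19.02063384450694 force [-3.9008434  -0.28085075  1.76031939] z 125.81343524526025
[[[0.23, -0.03, -0.02], [0, 0, 0.128]], [[0.46, -0.07, -0.02], [0, 0, 0.162]], [[0.69, -0.09, -0.02], [0, 0, 0.197]], [[0.93, -0.11, -0.02], [0, 0, 0.232]], [[1.16, -0.12, -0.02], [0, 0, 0.267]], [[1.39, -0.12, -0.02], [0, 0, 0.302]], [[1.62, -0.11, -0.02], [0, 0, 0.337]], [[1.86, -0.1, -0.02], [0, 0, 0.372]], [[2.09, -0.07, -0.02], [0, 0, 0.407]], [[2.32, -0.04, -0.02], [0, 0, 0.442]], [[2.55, -0.0, -0.02], [0, 0, 0.477]], [[2.78, 0.05, -0.02], [0, 0, 0.512]]]
```

Call:
send_rows --plan '[[[0.2,-0.03,-0.02],[0,0,0.05]],[[0.44,-0.06,-0.02],[0,0,0.1]],[[0.68,-0.09,-0.02],[0,0,0.15]],[[0.92,-0.11,-0.02],[0,0,0.2]],[[1.16,-0.12,-0.02],[0,0,0.25]],[[1.39,-0.12,-0.02],[0,0,0.3]],[[1.62,-0.11,-0.02],[0,0,0.337]],[[1.86,-0.1,-0.02],[0,0,0.372]],[[2.09,-0.07,-0.02],[0,0,0.407]],[[2.32,-0.04,-0.02],[0,0,0.442]],[[2.55,0,-0.02],[0,0,0.477]],[[2.78,0.05,-0.02],[0,0,0.512]]]'

```text
clock: 9.17
eef_pos: [472.8, -66.0, 125.7]
tool_rot: [-3.049, -0.751, 0.004]
force: [-7.8, 0.3, 1.9]
opening: 0.1
```

```bash
python3 -c "
from h import *
save('wrist','w7')
sweep(2.475-np.radians(24),d=19,r=64,z=126)"
```

```text
now r,d 64.4129725379313 18.909672302555816 force [-4.99071086  1.34745533 -1.13648435] z 125.76219709477068
[[[0.22, -0.02, -0.02], [0, 0, 0.03]], [[0.44, -0.08, -0.02], [0, 0, 0.065]], [[0.67, -0.13, -0.02], [0, 0, 0.1]], [[0.9, -0.17, -0.02], [0, 0, 0.135]], [[1.13, -0.2, -0.03], [0, 0, 0.17]], [[1.36, -0.22, -0.03], [0, 0, 0.205]], [[1.59, -0.24, -0.03], [0, 0, 0.24]], [[1.83, -0.24, -0.03], [0, 0, 0.274]], [[2.06, -0.24, -0.03], [0, 0, 0.309]], [[2.29, -0.23, -0.03], [0, 0, 0.344]], [[2.53, -0.22, -0.03], [0, 0, 0.379]], [[2.76, -0.19, -0.03], [0, 0, 0.414]]]
```

View pics/w7.png

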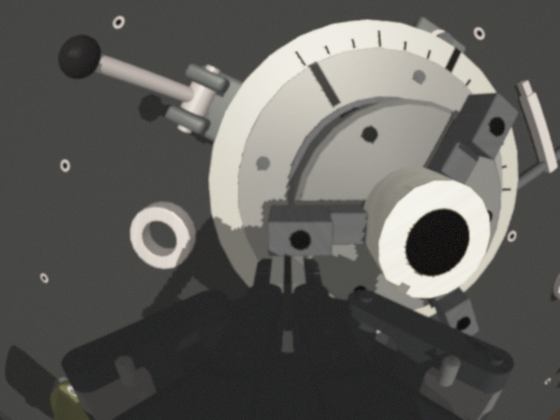

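Working: the jaw sits flush against the pads at (300,255), index mark now just past the 60° line at (312,68), zero line at (455,60).

Call:
send_rows --plan '[[[0.22,-0.02,-0.02],[0,0,0.03]],[[0.44,-0.08,-0.02],[0,0,0.065]],[[0.67,-0.13,-0.02],[0,0,0.1]],[[0.9,-0.17,-0.02],[0,0,0.135]],[[1.13,-0.2,-0.03],[0,0,0.17]],[[1.36,-0.22,-0.03],[0,0,0.205]],[[1.59,-0.24,-0.03],[0,0,0.24]],[[1.83,-0.24,-0.03],[0,0,0.274]],[[2.06,-0.24,-0.03],[0,0,0.309]],[[2.29,-0.23,-0.03],[0,0,0.344]],[[2.53,-0.22,-0.03],[0,0,0.379]],[[2.76,-0.19,-0.03],[0,0,0.414]]]'

```text
clock: 10.22
eef_pos: [496.3, -51.3, 125.8]
tool_rot: [-3.139, -0.109, 0.005]
force: [-7.3, 2.4, -0.4]
opening: -0.0
```

```bash
python3 -c "
from h import *
save('wrist','w8')
sweep(2.475-np.radians(48),d=19,r=64,z=126)"
```

```text
now r,d 64.07672559760664 18.938263214424076 force [-3.87034568  2.01092171 -2.93610782] z 125.92497469055336
[[[0.22, -0.05, -0.01], [0, 0, 0.036]], [[0.44, -0.11, -0.01], [0, 0, 0.07]], [[0.67, -0.16, -0.01], [0, 0, 0.105]], [[0.9, -0.19, -0.01], [0, 0, 0.14]], [[1.13, -0.22, -0.01], [0, 0, 0.175]], [[1.37, -0.25, -0.01], [0, 0, 0.21]], [[1.6, -0.26, -0.01], [0, 0, 0.245]], [[1.83, -0.27, -0.01], [0, 0, 0.28]], [[2.06, -0.26, -0.01], [0, 0, 0.315]], [[2.3, -0.25, -0.01], [0, 0, 0.35]], [[2.53, -0.24, -0.01], [0, 0, 0.385]], [[2.76, -0.21, -0.01], [0, 0, 0.419]]]
```

View pics/w8.png

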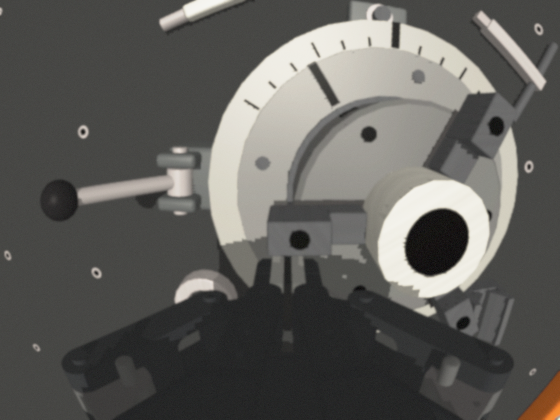

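Call:
send_rows --plan '[[[0.22,-0.05,-0.01],[0,0,0.036]],[[0.44,-0.11,-0.01],[0,0,0.07]],[[0.67,-0.16,-0.01],[0,0,0.105]],[[0.9,-0.19,-0.01],[0,0,0.14]],[[1.13,-0.22,-0.01],[0,0,0.175]],[[1.37,-0.25,-0.01],[0,0,0.21]],[[1.6,-0.26,-0.01],[0,0,0.245]],[[1.83,-0.27,-0.01],[0,0,0.28]],[[2.06,-0.26,-0.01],[0,0,0.315]],[[2.3,-0.25,-0.01],[0,0,0.35]],[[2.53,-0.24,-0.01],[0,0,0.385]],[[2.76,-0.21,-0.01],[0,0,0.419]]]'

```text
clock: 11.27
eef_pos: [523.9, -47.1, 125.9]
tool_rot: [-3.093, 0.545, 0.004]
force: [-5.2, 4.1, -1.2]
opening: 0.1
```

```bash
python3 -c "
from h import *
a=camera('wrist');cv2.imwrite('pics/w9.png',a);cv2.imwrite('pics/w9z.png',cv2.resize(a[:150,230:430],None,fx=4,fy=4,interpolation=3))
sweep(2.475-np.radians(72),d=19,r=64,z=126,step=.7)"
```

```text
now r,d 64.1649255819797 18.91314694016586 force [-2.42379899  3.63668932 -2.79475187] z 126.02822135196581
[[[0.07, -0.01, 0.0], [0, 0, 0.013]], [[0.15, -0.03, 0.0], [0, 0, 0.026]], [[0.23, -0.05, 0.0], [0, 0, 0.038]], [[0.31, -0.07, 0.0], [0, 0, 0.05]], [[0.39, -0.09, 0.0], [0, 0, 0.062]], [[0.47, -0.1, 0.0], [0, 0, 0.074]], [[0.55, -0.12, 0.0], [0, 0, 0.087]], [[0.63, -0.14, 0.0], [0, 0, 0.099]], [[0.71, -0.15, 0.0], [0, 0, 0.111]], [[0.79, -0.17, 0.0], [0, 0, 0.123]], [[0.87, -0.18, 0.0], [0, 0, 0.136]], [[0.95, -0.19, 0.0], [0, 0, 0.148]]]
```

View pics/w9z.png

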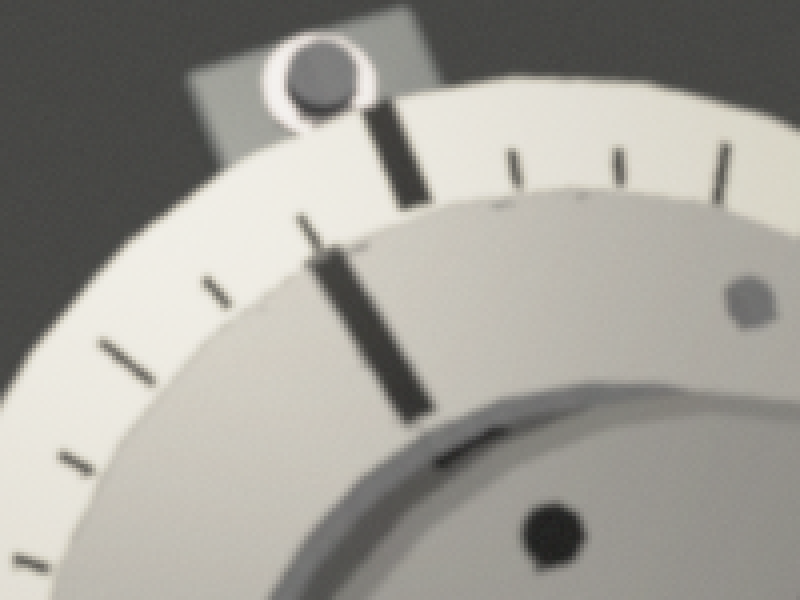

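```bash
cat >> h.py <<'E'
def meas(zi,zo,ii,io,T,f0=(520,-114,.015,.1)):
    # pixel: zero inner(100), outer(119), index inner(69), outer(99)
    def g(p):
        x,y,w,q=p;L=[pol(100,w,62.5),pol(119,w,62.5),pol(69,w+q,68.5),pol(99,w+q,68.5)]
        return (wproj(np.array(L)+[x,y,0],T)-np.array([zi,zo,ii,io])).ravel()
    f=least_squares(g,f0,x_scale=[100,100,1,1]);print("free",f.x.round(4),"q deg",np.degrees(f.x[3]).round(2),f.fun.round(2))
    # plane-intersect direct angles
    Z=[wplane(zi,T,62.5),wplane(zo,T,62.5)];I=[wplane(ii,T,68.5),wplane(io,T,68.5)]
    d=lambda a:np.degrees(np.arctan2(*(a[1]-a[0])[[1,0]]));print("line dirs",d(Z),d(I),"len",np.hypot(*(Z[1]-Z[0])[:2]),np.hypot(*(I[1]-I[0])[:2]))
    return f.x
E
python3 - <<'E'
from h import *
T=wrist_cam(read_state())
m=lambda u,v:(230+u/4-.38,v/4-.38)
meas(m(415,204),m(380,105),m(415,412),m(327,260),T)
E
```

```text
free [ 5.205379e+02 -1.155555e+02  3.100000e-03  1.867000e-01] q deg 10.7 [ 1.03  1.27 -0.53  0.02  0.94  0.64 -1.43 -1.86]
line dirs -1.9597328289324754 9.915089645702642 len 17.899532998630647 27.870003755283857
```

Call:
send_rows --plan '[[[0.1,-0.02,0],[0,0,0.015]],[[0.2,-0.05,0],[0,0,0.03]],[[0.3,-0.07,0],[0,0,0.05]],[[0.39,-0.09,0],[0,0,0.062]],[[0.47,-0.1,0],[0,0,0.074]],[[0.55,-0.12,0],[0,0,0.087]],[[0.63,-0.14,0],[0,0,0.099]],[[0.71,-0.15,0],[0,0,0.111]],[[0.79,-0.17,0],[0,0,0.123]],[[0.87,-0.18,0],[0,0,0.136]],[[0.92,-0.19,0],[0,0,0.148]],[[0.92,-0.19,0],[0,0,0.148]]]'

```text
clock: 12.32
eef_pos: [533.6, -48.6, 126.1]
tool_rot: [-3.045, 0.77, 0.002]
force: [-2.8, 4.4, -2.1]
opening: 0.2
```

```bash
python3 -c "
from h import *
a=camera('wrist');cv2.imwrite('pics/w10.png',a);cv2.imwrite('pics/w10z.png',cv2.resize(a[:130,270:430],None,fx=4.5,fy=4.5,interpolation=3))
sweep(2.475-np.radians(80.4),d=19,r=64,z=126,step=.5)"
```

```text
now r,d 63.87807075075695 19.376220653031552 force [-3.81475164  4.29065957 -2.84290994] z 126.15440316341517
[[[0.09, -0.03, 0.02], [0, 0, 0.013]], [[0.15, -0.04, 0.02], [0, 0, 0.022]], [[0.21, -0.06, 0.02], [0, 0, 0.03]], [[0.26, -0.07, 0.02], [0, 0, 0.039]], [[0.32, -0.09, 0.02], [0, 0, 0.048]], [[0.38, -0.1, 0.01], [0, 0, 0.057]], [[0.43, -0.11, 0.01], [0, 0, 0.065]], [[0.49, -0.13, 0.01], [0, 0, 0.074]], [[0.55, -0.14, 0.01], [0, 0, 0.083]], [[0.6, -0.15, 0.01], [0, 0, 0.092]], [[0.66, -0.16, 0.01], [0, 0, 0.1]], [[0.72, -0.17, 0.01], [0, 0, 0.109]]]
```

View pics/w10z.png

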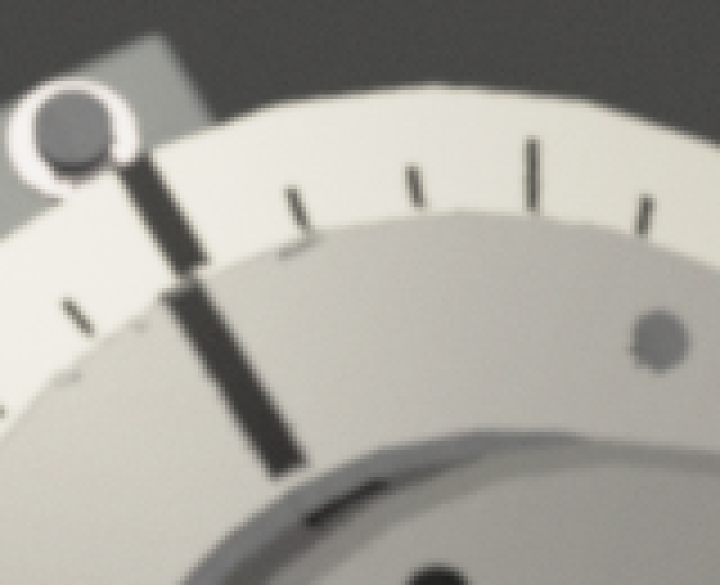

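```bash
python3 - <<'E'
from h import *
s=read_state();T=wrist_cam(s);print(s["clock"])
m=lambda u,v:(270+u/4.5-.39,v/4.5-.39)
x=meas(m(190,269),m(137,163),m(289,468),m(182,291),T,(520,-114,.015,.03))
# where would index at q=0 appear given fitted zero
for z in (62.5,68.5): print(wproj([[x[0]+100*np.cos(x[2]),x[1]+100*np.sin(x[2]),z]],T))
print(T[:3,3])
E
```

```text
12.3667
free [ 5.199665e+02 -1.146267e+02 -6.000000e-04  3.820000e-02] q deg 2.19 [ 1.5   1.16 -0.76  0.05 -0.25  0.08 -0.48 -1.25]
line dirs -3.078119195687737 2.7853069952056364 len 17.702011784005816 29.182218890079554
[[313.33195815  60.54536092]]
[[314.07565462  58.950527  ]]
[594.78852616 -82.25331737 275.14478398]
```

Call:
send_rows --plan '[[[0.06,-0.02,0],[0,0,0.01]],[[0.12,-0.03,0],[0,0,0.02]],[[0.17,-0.05,0],[0,0,0.03]],[[0.22,-0.06,0],[0,0,0.036]],[[0.22,-0.06,0],[0,0,0.036]],[[0.22,-0.06,0],[0,0,0.036]]]'

```text
clock: 12.87
eef_pos: [535.8, -49.3, 126.2]
tool_rot: [-3.031, 0.824, 0.002]
force: [-2.9, 3.9, -2.6]
opening: -0.2
```

```bash
python3 -c "
from h import *
a=camera('wrist');cv2.imwrite('pics/w11.png',a);cv2.imwrite('pics/w11z.png',cv2.resize(a[:130,250:410],None,fx=4.5,fy=4.5,interpolation=3))
s=read_state();print(s['clock'],s['force'],s['eef_pos'])"
```

```text
12.9167 [-2.31299272  3.88298635 -1.33731191] [535.83626771 -49.27422752 126.23477212]
```

View pics/w11z.png

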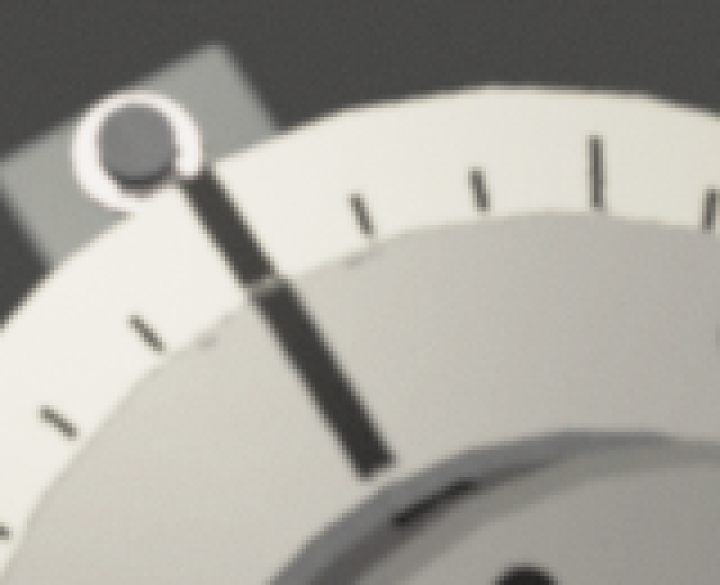

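```bash
python3 - <<'E'
from h import *
s=read_state();T=wrist_cam(s);print(s["clock"])
m=lambda u,v:(250+u/4.5-.39,v/4.5-.39)
x=meas(m(258,281),m(198,174),m(375,467),m(275,293),T,(520,-114,.015,.03))
print(rel(s,[545,-114,185],0.0))
E
```

```text
12.9167
free [ 5.200068e+02 -1.127648e+02 -1.770000e-02 -3.700000e-03] q deg -0.21 [ 1.04  1.11 -0.15  0.47 -0.02  0.47 -0.85 -2.  ]
line dirs -2.4709304929593445 -0.5703618445315553 len 18.27045799400589 28.347477835068883
([4.06, 5.12, -5.88], [-0.0, 0.001, -0.531])
```

Call:
send_rows --plan '[[[-0.3,0,0],[0,0,0]],[[-1,0,0],[0,0,0]],[[-1.5,-0.2,-1.5],[0,0,0]],[[-1.5,-0.2,-4],[0,0,0]],[[-1.5,-0.2,-6],[0,0,0]],[[0.5,1.5,-6],[0,0,-0.12]],[[2,3,-6],[0,0,-0.24]],[[3,4,-6],[0,0,-0.36]],[[4.06,5.1,-6],[0,0,-0.48]],[[4.06,5.1,-6],[0,0,-0.531]],[[4.06,5.1,-6],[0,0,-0.531]]]'

```text
clock: 13.83
eef_pos: [545.1, -114.8, 186.7]
tool_rot: [3.141, 0.001, 0.001]
force: [0.5, 0.5, -0.2]
opening: 0.0
```

```bash
python3 -c "
from h import *
s=read_state();print(s['clock'],s['force'],s['eef_pos'],wrist_cam(s)[:3,3])
a=camera('wrist');cv2.imwrite('pics/w12.png',a)"
```

```text
13.8333 [ 0.49117121  0.52943675 -0.15104961] [ 545.10114217 -114.7810971   186.69441594] [ 614.45027293 -115.02000547  335.82345733]
```

View pics/w12.png

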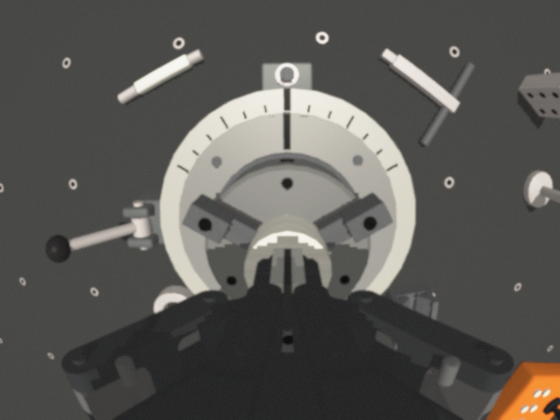

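```bash
python3 -c "
import cv2,numpy as np
a=cv2.imread('pics/w12.png');cv2.imwrite('pics/w12z.png',cv2.resize(a[80:165,237:337],None,fx=6.5,fy=6.5,interpolation=3))
g=a.mean(2)
for r in range(90,152,3):
    row=g[r,278:298];w=np.clip(np.median(g[r,272:304])-25-row,0,None);print(r,(w@np.arange(278,298)/max(w.sum(),1)).round(2),w.sum().round())
"
```

```text
90 286.55 775.0
93 286.55 836.0
96 286.57 841.0
99 286.7 807.0
102 286.7 818.0
105 286.7 824.0
108 286.7 820.0
111 286.6 152.0
114 286.29 585.0
117 286.35 672.0
120 286.42 696.0
123 286.44 706.0
126 286.41 707.0
129 286.42 707.0
132 286.43 708.0
135 286.43 709.0
138 286.5 699.0
141 286.55 678.0
144 286.56 684.0
147 286.55 664.0
150 0.0 0.0
```

View pics/w12z.png

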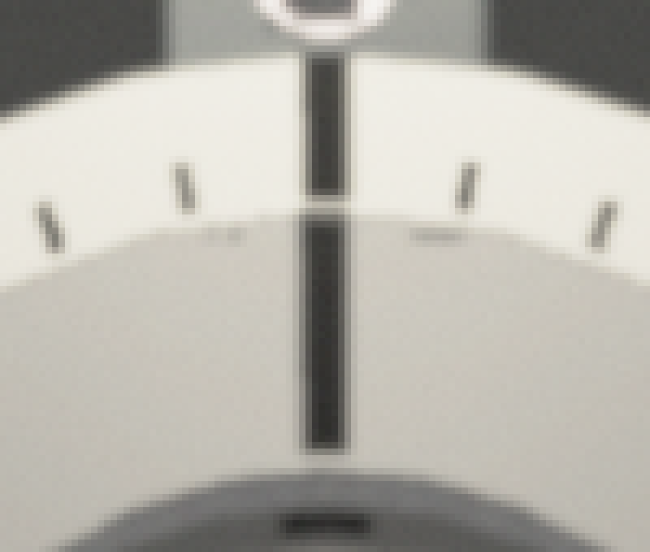

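```bash
python3 - <<'E'
from h import *
s=read_state();T=wrist_cam(s);print(s["clock"])
for yaw in (0,.015):
  P=pts(520,-114,yaw,0,.03);print(P["lever_ball"],wproj(P["lever_ball"],T),wproj(P["lever_axis"],T))
print(wplane((58,248),T,127))
print(rel(s,[519,81,165],0.0))
E
```

```text
13.8833
[520.          80.81025652 126.96795965] [[ 57.07251592 248.05711338]] [[140.26925412 224.82062704]]
[517.07795573  80.78834077 126.96795965] [[ 57.83410247 251.23030058]] [[140.57423117 226.89542858]]
[520.12987958  79.62064572 127.        ]
([-2.66, -19.52, 2.16], [0.0, -0.0, -0.003])
```

Call:
send_rows --plan '[[[-0.5,-3.5,0],[0,0,0]],[[-1,-7,0],[0,0,0]],[[-1.5,-10.5,0],[0,0,0]],[[-2,-14,0],[0,0,0]],[[-2.5,-17,0.5],[0,0,0]],[[-2.5,-19.2,1.5],[0,0,0]],[[-2.5,-19.6,2.2],[0,0,0]],[[-2.5,-19.6,2.2],[0,0,0]]]'

```text
clock: 14.55
eef_pos: [519.6, 83.2, 163.4]
tool_rot: [3.141, -0.0, -0.003]
force: [0.5, -0.4, 0.2]
opening: 0.3
```

```bash
python3 -c "
from h import *
s=read_state();print(s['clock'],s['force'],s['eef_pos'])
save('wrist','w13');save('side','s13',(150,100,330,235),4);save('scene','c13',(230,120,410,255),4)
P=s['eef_pos']
print((proj('side',P)-[150,100])*4,(proj('scene',P)-[230,120])*4)"
```

```text
14.55 [ 0.49460224 -0.36238263  0.20265994] [519.58378995  83.20759418 163.42335176]
[[370.26643868 267.44424836]] [[354.2405576 344.8620247]]
```

View pics/s13.png

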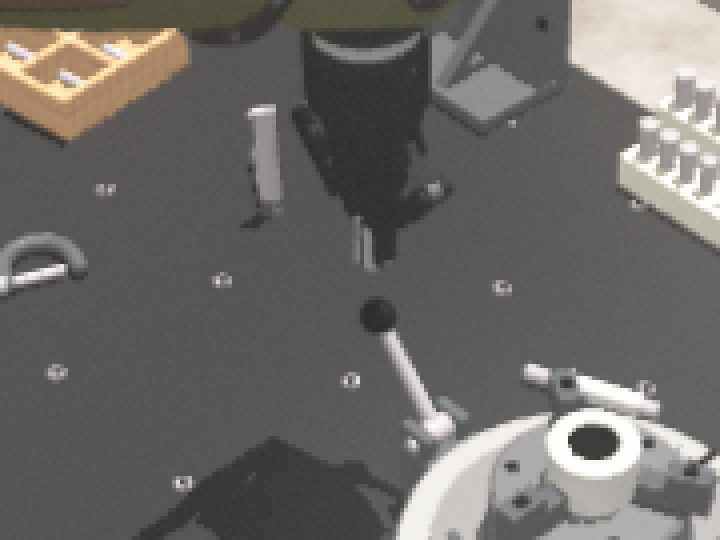

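View pics/w13.png

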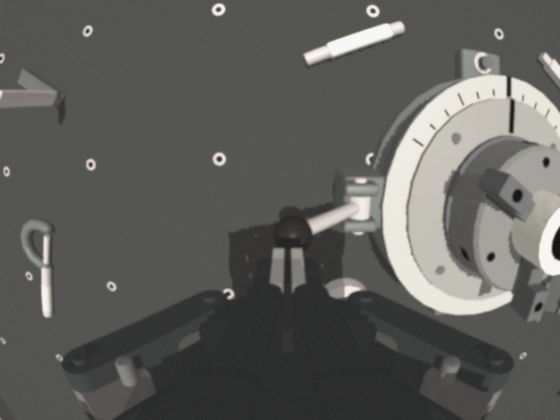

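View pics/c13.png

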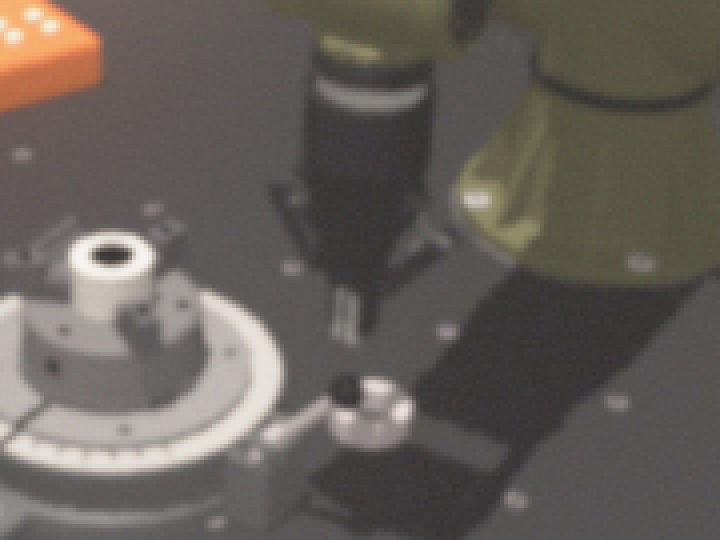

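Call:
send_rows --plan '[[[0,0.1,0.4],[0,0,0]],[[0,0.1,0.8],[0,0,0]],[[0,0.1,1.1],[0,0,0]],[[0,0.1,1.4],[0,0,0]],[[0,0.1,1.7],[0,0,0]],[[0,0.1,2.0],[0,0,0]],[[0,0.1,2.3],[0,0,0]],[[0,0.1,2.6],[0,0,0]],[[0,0.1,2.9],[0,0,0]],[[0,0.1,3.2],[0,0,0]],[[0,0,3.5],[0,0,0]],[[0,-0.1,3.8],[0,0,0]]]'

```text
clock: 15.7
eef_pos: [521.2, 84.3, 127.9]
tool_rot: [-3.139, 0.002, -0.004]
force: [-6.7, 17.7, 24.7]
opening: -0.2
```

```bash
python3 -c "
from h import *
s=read_state();print(s['clock'],s['force'],s['eef_pos'])
save('wrist','w14');save('side','s14',(150,100,330,235),4)
"
```

```text
15.7 [-6.66840182 17.66319395 24.73660431] [521.15213951  84.28052369 127.87817981]
```

View pics/s14.png

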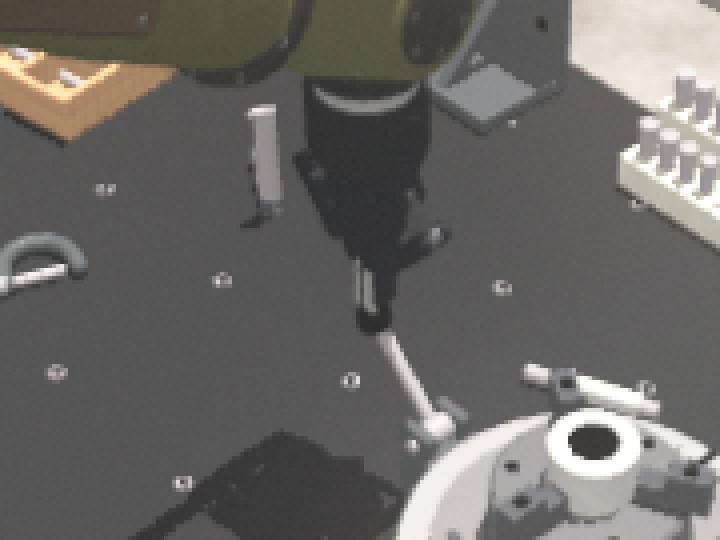

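View pics/w14.png

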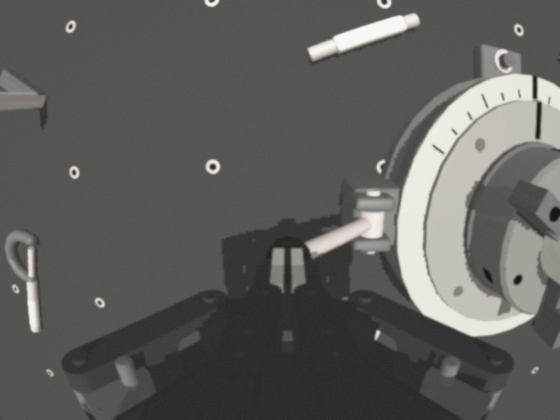

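```bash
python3 - <<'E'
from h import *
y0,z0=83.8,125.5
for a in np.arange(.72,-.08,-.045):
    y=26+85*np.cos(a);z=62+85*np.sin(a)+7
    print(round(a,3),"dy_tool",round(-(y-y0)/10,2),"dz_tool",round((z0-z)/10,2))
E
```

```text
0.72 dy_tool -0.61 dz_tool 0.05
0.675 dy_tool -0.86 dz_tool 0.34
0.63 dy_tool -1.09 dz_tool 0.64
0.585 dy_tool -1.31 dz_tool 0.96
0.54 dy_tool -1.51 dz_tool 1.28
0.495 dy_tool -1.7 dz_tool 1.61
0.45 dy_tool -1.87 dz_tool 1.95
0.405 dy_tool -2.03 dz_tool 2.3
0.36 dy_tool -2.18 dz_tool 2.66
0.315 dy_tool -2.3 dz_tool 3.02
0.27 dy_tool -2.41 dz_tool 3.38
0.225 dy_tool -2.51 dz_tool 3.75
0.18 dy_tool -2.58 dz_tool 4.13
0.135 dy_tool -2.64 dz_tool 4.51
0.09 dy_tool -2.69 dz_tool 4.89
0.045 dy_tool -2.71 dz_tool 5.27
-0.0 dy_tool -2.72 dz_tool 5.65
-0.045 dy_tool -2.71 dz_tool 6.03
```

Call:
send_rows --plan '[[[0,-0.2,0],[0,0,0]],[[0,-0.4,0],[0,0,0]],[[0,-0.6,0.1],[0,0,0]],[[0,-0.86,0.34],[0,0,0]],[[0,-1.09,0.64],[0,0,0]],[[0,-1.31,0.96],[0,0,0]],[[0,-1.51,1.28],[0,0,0]],[[0,-1.7,1.61],[0,0,0]]]'

```text
clock: 16.47
eef_pos: [520.6, 100.4, 110.3]
tool_rot: [-3.141, 0.002, -0.001]
force: [-0.6, 3.0, 3.7]
opening: 0.3
```

```bash
python3 -c "
from h import *
s=read_state();print(s['clock'],s['force'],s['eef_pos'])
save('side','s15',(150,100,330,235),4)
"
```

```text
16.4667 [-0.56710395  3.03326369  3.65899059] [520.60831329 100.4215908  110.25814681]
```

View pics/s15.png

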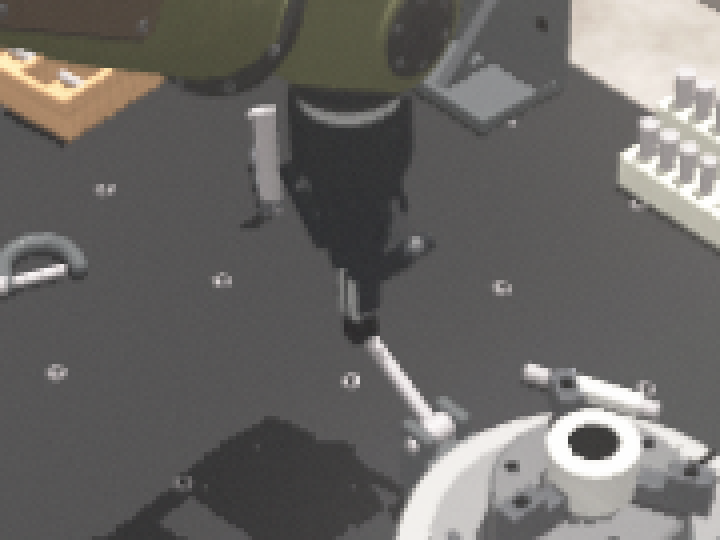

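Call:
send_rows --plan '[[[0,-0.17,0.34],[0,0,0]],[[0,-0.33,0.69],[0,0,0]],[[0,-0.48,1.05],[0,0,0]],[[0,-0.6,1.4],[0,0,0]],[[0,-0.71,1.77],[0,0,0]],[[0,-0.81,2.14],[0,0,0]],[[0,-0.88,2.5],[0,0,0]],[[0,-0.94,2.88],[0,0,0]]]'

```text
clock: 17.18
eef_pos: [521.3, 110.1, 82.5]
tool_rot: [-3.14, 0.002, -0.004]
force: [0.8, 6.1, 11.7]
opening: 0.1
```

```bash
python3 -c "
from h import *
s=read_state();print(s['clock'],s['force'],s['eef_pos'])
"
```

```text
17.1833 [ 0.82920684  6.13431988 11.6721803 ] [521.33155137 110.12716372  82.53541769]
```

Call:
send_rows --plan '[[[0,-0.04,0.35],[0,0,0]],[[0,-0.07,0.7],[0,0,0]],[[0,-0.07,1.05],[0,0,0]],[[0,-0.07,1.35],[0,0,0]],[[0,-0.07,1.55],[0,0,0]],[[0,-0.07,1.7],[0,0,0]]]'

```text
clock: 17.68
eef_pos: [520.8, 110.2, 64.7]
tool_rot: [-3.141, 0.002, -0.001]
force: [-0.8, 4.3, 11.0]
opening: -0.3
```

```bash
python3 -c "
from h import *
s=read_state();print(s['clock'],s['force'],s['eef_pos'])
save('side','s16',(150,100,330,235),4)
"
```

```text
17.6833 [-0.78092133  4.34660066 11.03728143] [520.77218465 110.17859261  64.72113716]
```

View pics/s16.png

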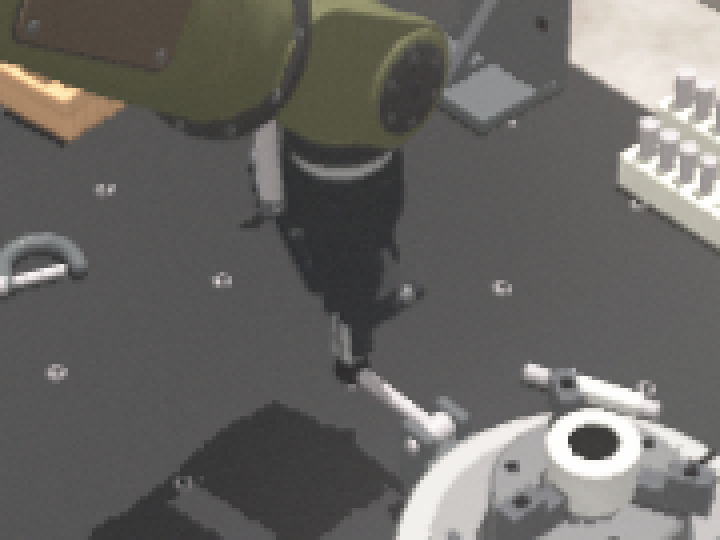

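Call:
send_rows --plan '[[[0,0,0.15],[0,0,0]],[[0,0,0.3],[0,0,0]],[[0,0,0.4],[0,0,0]],[[0,0,0.4],[0,0,0]]]'

```text
clock: 18.07
eef_pos: [521.0, 110.0, 61.9]
tool_rot: [-3.141, 0.002, -0.002]
force: [-6.6, 1.7, 19.8]
opening: 0.0
```

Call:
send_rows --plan '[[[0,0,0.15],[0,0,0]],[[0,0,0.3],[0,0,0]],[[0,0,0.3],[0,0,0]]]'

```text
clock: 18.32
eef_pos: [521.3, 110.2, 60.9]
tool_rot: [-3.141, 0.002, -0.004]
force: [-17.1, -0.0, 45.3]
opening: 0.1
```

Call:
send_rows --plan '[[[0,0,-0.3],[0,0,0]],[[0,0,-0.8],[0,0,0]],[[0,0,-2],[0,0,0]],[[0,0,-4.5],[0,0,0]],[[0,0,-7.5],[0,0,0]],[[0,0,-11],[0,0,0]],[[0,0,-13],[0,0,0]],[[0,0,-13],[0,0,0]]]'

```text
clock: 18.98
eef_pos: [521.9, 110.0, 192.5]
tool_rot: [-3.141, 0.002, -0.01]
force: [0.4, -1.0, 0.5]
opening: -0.1
```

```bash
python3 -c "
from h import *
s=read_state();T=wrist_cam(s);print(s['clock'],s['force'],s['eef_pos'])
save('wrist','w17');save('side','s17',(150,100,330,235),4)
for lq in (.85,.9,.95):
  P=pts(520,-114,.005,0,lq)['lever_ball'];print(lq,P.round(1),wproj(P,T),(proj('side',P)-[150,100])*4)
print(rel(s,[545,-114.5,190],0.0))
"
```

```text
18.9833 [ 0.41133957 -0.95246744  0.45304538] [521.93921548 109.96129334 192.46450882]
0.85 [518.9 110.9  66.2] [[285.91441203 202.25380677]] [[347.25171999 357.55178526]]
0.9 [518.9 111.   62. ] [[285.81760748 201.05413905]] [[347.39655149 362.04226659]]
0.95 [518.9 110.9  57.8] [[285.95925015 199.88685474]] [[347.74463583 366.66916353]]
([2.34, 22.44, 0.25], [-0.001, -0.007, -0.001])
```

View pics/s17.png

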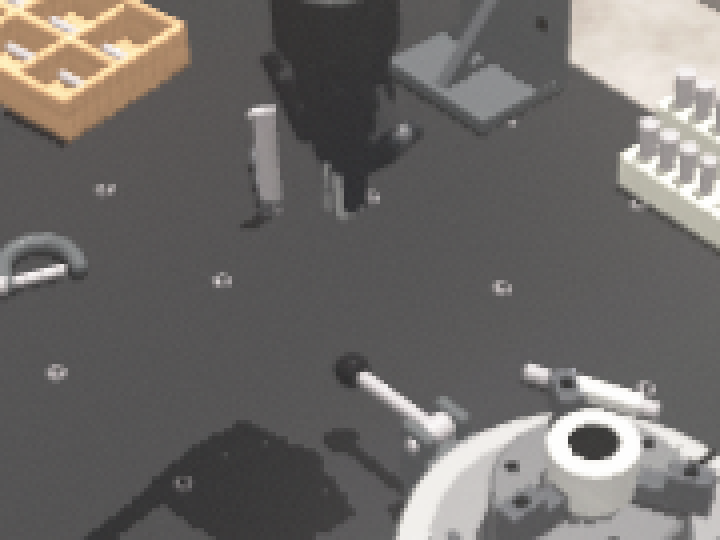

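View pics/w17.png

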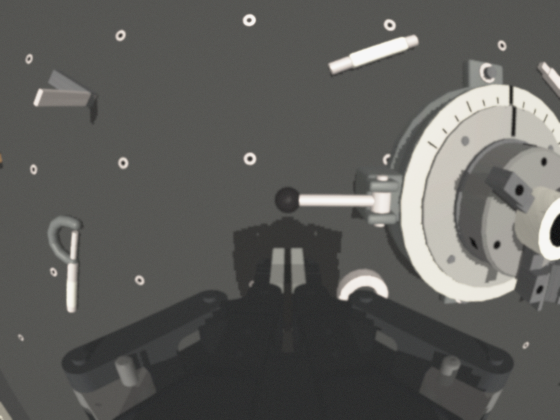

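Call:
send_rows --plan '[[[0.4,3.5,0],[0,0,0]],[[0.8,7,0],[0,0,0]],[[1.2,10.5,0],[0,0,0]],[[1.6,14,0],[0,0,0]],[[2,17.5,0],[0,0,0]],[[2.3,20.5,0],[0,0,0]],[[2.3,22.4,0],[0,0,0]],[[2.3,22.4,0],[0,0,0]],[[2.3,22.4,0],[0,0,0]]]'

```text
clock: 19.83
eef_pos: [542.6, -114.6, 186.2]
tool_rot: [-3.141, 0.005, 0.004]
force: [-0.4, 1.2, -0.5]
opening: 0.0
```

```bash
python3 -c "
from h import *
s=read_state();print(s['clock'],s['force'],s['eef_pos'])
a=camera('wrist');cv2.imwrite('pics/w18.png',a);cv2.imwrite('pics/w18z.png',cv2.resize(a[80:165,237:337],None,fx=6.5,fy=6.5,interpolation=3))
g=a.mean(2)
for r in range(90,152,4):
    row=g[r,278:298];w=np.clip(np.median(g[r,272:304])-25-row,0,None);print(r,(w@np.arange(278,298)/max(w.sum(),1)).round(2),w.sum().round())
save('scene','c18')
P0=pts(520,-114,.005,0,.027)['lever_ball'];print(((proj('side',P0)-[150,100])*4))
"
```

```text
19.8333 [-0.44452985  1.16603521 -0.52510394] [ 542.57942216 -114.57078345  186.22045327]
90 286.55 835.0
94 286.66 815.0
98 286.72 812.0
102 286.7 820.0
106 286.7 513.0
110 286.43 572.0
114 286.42 681.0
118 286.42 697.0
122 286.44 702.0
126 286.68 712.0
130 286.72 703.0
134 286.69 705.0
138 286.68 713.0
142 286.87 674.0
146 286.81 237.0
150 0.0 0.0
[[374.00137804 312.27528325]]
```

View pics/w18.png

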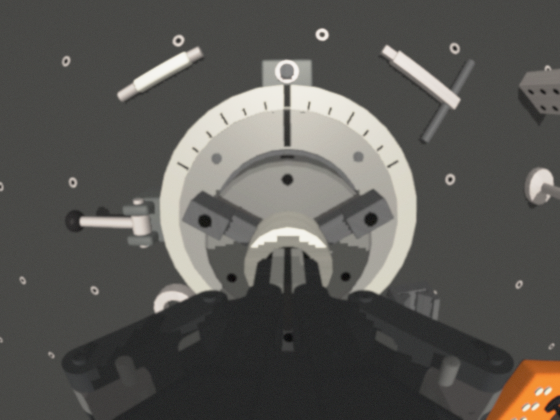

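View pics/c18.png

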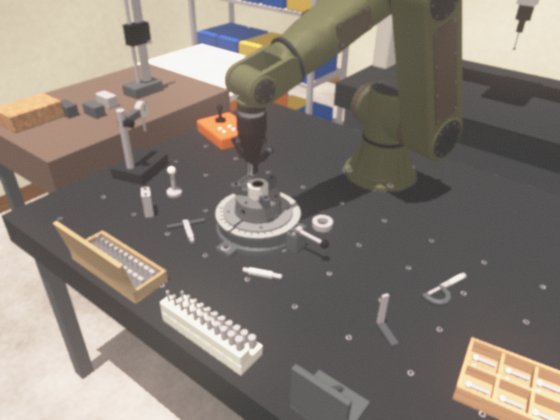

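```bash
python3 -c "
from rig import *
print(finish_job())"
```

```text
the job is handed in; nothing more can be done
None
```

The table is turned to zero and locked, and the job was handed in at about 20 s of the 51 s allowed. `finish_job` reports no verdict.

**Turning:** I pushed jaw 1 about 86° clockwise with the shut fingertips, at roughly 27 mm/s and slower near the end. The measured push force was about 4 to 8 N. I then backed off and pressed the lever ball down along its arc until it hit the stop. The contact force there peaked at about 45 N, on the fingertips, before I withdrew upward.

**Last checks:**
- **Index mark:** in the wrist picture taken after locking, it lies on the zero line to within about 0.3 px, or roughly 0.1–0.2°. It read the same before locking.
- **Lever:** in the side camera, the ball sits within about 5 px (4× zoom) of where it should be at 0.95 rad. It showed a similar error before pressing. The lever stayed down after release.
- **Surroundings:** the gauges and tools look unmoved, and the gripper is clear above the bush.

**What disagreed or went wrong:**
- **First sweep missed:** the shut fingertips stand about 5 mm behind the TCP by the pictures, not the stated 17 mm ahead. My first sweep therefore passed over jaw 1 without turning the table. I repeated it about 17 mm lower.
- **Sideways load on the ball:** on first contact I did not follow the ball outward enough, which gave about 18 N sideways. I corrected that by following its arc.
- **Position estimates:** the wrist and fixed cameras disagreed by about 3 mm on where the table stands. I used the wrist value.

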